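# Tighten a loose eye bolt with a tommy bar

### The job

The eye bolt that anchors the wick-stretching line has worked loose in its block. Take the steel bar from its rest, slide it through the eye and use it to turn the eye bolt clockwise (seen from above) until it is fully home and comes up tight, going by feel and not forcing it any further, so that the brass insert is not twisted loose in the wood. Then draw the bar out without loosening the eye, lay it back in the two notches of its rest, and leave the other things where they stand.

Things in the scene. Friction and masses are not known exactly. Their poses are not given: they have to be found in the camera images.
- anchor_block: Wooden block 110 x 90 x 40 mm (x, y, z) screwed to the bench, fixed. Origin at the centre of its underside, z up. A brass insert, 38 mm across, stands 2 mm proud of its top; the eye bolt screws into it. Once the collar meets the insert the eye stops turning and the torque climbs steeply: 0.25 to 0.4 N m is properly tight (let go, it stays tight); above 0.5 N m the insert twists loose in the wood.
- eye_hole (a point): Centre of the eye bolt's hole, on its screw axis, about 79 mm above the bench. The eye is an upright steel ring 30 mm across, hole 14 mm, 14 mm thick along the hole. x axis along the hole (level, both ways alike), z up. It turns about z only, against about 0.12 N m of friction; clockwise from above sinks it 1.5 mm per rad. It becomes tight 0.3 to 1.1 rad clockwise of its start: to be felt.
- eye_collar (a point): Middle of the underside of the eye bolt's round collar (32 mm across), on the screw axis, 37 mm below the eye's hole centre. Fully home it rests on the brass insert, 42 mm above the underside of the block; loose, it stands 0.4 to 1.7 mm higher. Same axes as the eye.
- insert_mark (a point): Punch mark 2 mm across on the flange of the brass insert, 17 mm from the screw axis, 42 mm above the bench. It must stay where it is: if it moves, the insert has been twisted loose in the wood. Its own direction is not the direction of the eye and need not be used.
- bar_center (a point): Middle of the loose round steel bar, 10 mm diameter, 180 mm long, both ends tapered to 6 mm over the last 7 mm, 0.11 kg. x axis along the bar, both ends alike. At the start it lies level in its rest. In the eye's hole it can swing about 0.26 rad (15 degrees) either way from the hole's axis before it takes the eye along.
- rest_cradle (a point): Where the middle of the bar lies in its rest, 55 mm above the bench; x axis along the bar, z up. The rest is a fixed light wooden stand, base 150 x 64 x 10 mm, with two uprights 14 mm thick, 60 mm either side of the middle, each with a V notch (37 mm wide at the mouth, tops 66 mm above the bench). Between the uprights it is open for fingers.
- cup: Loose steel cup, 64 mm across, 71 mm high, bystander. Origin at the centre of its underside.
- wick_box: Loose tinplate wick box with a lid, 77 x 124 x 48 mm, bystander. Origin at the centre of its underside.
- loose_mould: Loose round silicone candle mould, 68 mm across, 78 mm high, bystander. Origin at the centre of its underside.
- wick_pliers: Loose small pliers lying flat, 172 x 54 x 12 mm, bystander. Origin at the centre of its underside.
Not all that is in view belongs to the job. There is more than one size of the part that bears bar_center; the job needs the smallest.

How it is judged (in metres and radians):
On the way, in this order (a step that is already met when the one before it is completed fails the run):
1. the bar is through the eye, its end at least 10 mm beyond the hole's middle (x of eye_hole in the frame of bar_center between -0.08 and 0.08 m and y of eye_hole in the frame of bar_center between -0.005 and 0.005 m and z of eye_hole in the frame of bar_center between -0.005 and 0.005 m), for 0.2 s.
2. with the bar in it, the eye bolt is turned fully home (all of step 1 and z of eye_collar in the frame of anchor_block below 0.04205 m), for 0.2 s.
At the end, for the whole second after the job is handed in: The eye bolt's collar is home on the insert (within 0.05 mm), the insert has not been twisted in the wood (mark within 1.2 mm of its start), and the bar lies at rest and released in both notches of its rest, its middle within 30 mm along and 5 mm across and in height (z of eye_collar in the frame of anchor_block below 0.04205 m and distance of insert_mark from where it was at the start of the episode below 0.0012 m and x of bar_center in the frame of rest_cradle between -0.03 and 0.03 m and y of bar_center in the frame of rest_cradle between -0.005 and 0.005 m and z of bar_center in the frame of rest_cradle between -0.005 and 0.005 m and angle between the x axis of bar_center and the x axis of rest_cradle, either way round below 0.08 rad and linear speed of bar below 0.02 m/s and contact force between bar and the fingers below 0.1 N); the robot touches nothing.
It fails at once if the eye bolt is forced: the brass insert is twisted in the wood, its mark moved more than 1.2 mm (distance of insert_mark from where it was at the start of the episode above 0.0012 m).
It fails at once if the cup is shoved more than 25 mm (distance of cup from where it was at the start of the episode above 0.025 m).
It fails at once if the wick box is shoved more than 25 mm (distance of wick_box from where it was at the start of the episode above 0.025 m).
It fails at once if the loose mould is shoved more than 25 mm (distance of loose_mould from where it was at the start of the episode above 0.025 m).
It fails at once if the wick pliers is shoved more than 25 mm (distance of wick_pliers from where it was at the start of the episode above 0.025 m).
It also fails if it takes over 72 s, if anything falls off the work surface, if the arm or the gripper's body presses on something with over 40 N, if the wrist force passes 120 N, or if a joint passes its speed limit or range.

### The arm

A 6-joint arm with a two-finger parallel gripper is mounted at the origin on a cart in front of the work surface, level with it; the furniture and walls round the work are solid. World frame = base frame: x ahead of the robot, y to its left, z up, the work surface at z = 0. Lengths are in mm, angles in rad, forces in N, time in s.
With the tool pointing down it reaches from about 275 to 850 mm from the base axis. Payload 19 kg.
Tool frame: the origin (TCP) lies at the very end of the fingers, on their centre line; the grasp point (between the pads) lies 19 mm behind it (r.grasp_offset is the distance from the TCP to the grasp point, in mm); y points along the fingers, z is the direction in which the jaws open and shut, and the axes are right-handed (so a half turn about y gives the same grasp; the last joint's range is limited). The gripper opens to 85 mm and grips with 20 to 120 N. Pads are 22 mm wide; open, the fingers measure 114 mm over their backs; the gripper's body (76 mm by 85 mm) begins 54 mm behind the grasp point. The pads swing forward as they close: fully open they stand 13 mm farther back than shut.
Start: joints at [-0.134, 0.15, 1.437, -0, 1.554, -0.134], TCP at [574.97, -0.016, 231.267] pointing down, gripper open.
Joint ranges: [-2.8, 2.8], [-0.68, 2.1], [0.12, 2.68], [-1.39, 4.53], [0.16, 2.79], [-2.81, 2.81]. Speed limits (rad/s): [1.89, 1.89, 2.22, 3.01, 3.01, 3.01].

### API

Orientations are given as a unit quaternion [w, x, y, z].
In Python, from bench import r gives the robot as it stands.
- The arm moves only by the tool move_arm, never from a script. Its argument "commands" is a list of rows, each an object of numbers: "dx", "dy", "dz": the shift along the tool's x, y, z in units of 50 mm (1.0 is 50 mm); "wx", "wy", "wz": the turn, a rotation vector about the tool's x, y, z in units of 6 degrees (1.0 is 6 degrees). A call has 1 to 20 rows; each row shifts and turns the commanded pose from where the row before left it, along the tool's axes as they then stand; what a row does not reach is not made up. A row lasts 1/10 s, in which the tool goes at most 50 mm and 8.59 degrees, less where a joint would pass 70% of its speed; a pose out of reach is approached as far as the arm can. A call is refused whole if a number of a shift passes 1 or a number of a turn 1, either way. A call with a gripper value outside its range is refused whole. "grip" is the opening in per cent of the stroke, from 0 (shut) to 100 (fully open), set as the call begins (left out, the last holds). The fingers move at their own pace and stop on an object; "force" is the grip in N (left out, the last holds). Time passes only in rows, so rows that do not move let the fingers close. It gives the time, the measured TCP pose, the force and the opening at its end, in the units of the state.
- r.get_state(): the state, without advancing time (a new reading comes with each control period).
- r.get_image(name): name is "scene" or "side" or "wrist"; returns a dict with "image" (400x640x3 uint8, red, green, blue), "fx", "fy", "cx", "cy" (pixels), "k1" (the pictures are not rectified: a ray, as slopes to the right and down, at radius r is drawn at 1 + k1 r^2 times it, then the intrinsics apply), "R" (3x3) and "t" (3): a world point X has camera coordinates R X + t; the wrist camera has in their place "tool_from_camera" (4x4, takes a point from camera to tool coordinates, whose origin is the TCP and whose axes are the tool frame's). Camera axes: x right, y down, z forward; pixel columns grow to the right and rows downward; lengths in mm; the calibration is good to about 2 mm. A picture is of the moment at which its call begins: read the wrist's pose just before it. There is no depth.
- r.sign_off(): hands the job in, once; it reports no verdict.
The state is a dict: "time_s": time; "joint_pos": joint angles; "qd": joint speeds; "joint_torque": joint torques, N m; "ee_pos": TCP position; "orientation": TCP orientation; "force": force on the tool from outside, world axes, zero at the start; "moment": the same for the moment, N m; "grip_width": finger opening in mm.
Only numpy, scipy, OpenCV 4.12 (cv2) and the standard library are available. Lean on these libraries where they do the work, as an engineer would, in place of code of your own. Each camera call takes 0.05 s, during which the arm holds its last target.

## Working session

There is one attempt and no reset: what is moved stays moved. The work goes in short steps, Python scripts to look and compute and a tool call to move; the robot and the scene stay as the last step left them, time stands still between calls to the robot, and variables do not carry over. Pictures are saved under pics/ and viewed, and the job is handed in when it is done.

Besides the shell and the picture viewer there is one more tool, called after "Call:" by a JSON object that holds its "name" and its "arguments", one argument or row to a line. move_arm: Moves the arm, as the interface text tells. Its arguments: {"type":"object","properties":{"commands":{"type":"array","items":{"type":"object","properties":{"dx":{"type":"number"},"dy":{"type":"number"},"dz":{"type":"number"},"wx":{"type":"number"},"wy":{"type":"number"},"wz":{"type":"number"}}}},"grip":{"type":"number"},"force":{"type":"number"}},"required":["commands"]}

```bash
ls; mkdir -p pics; python3 - <<'E'
from bench import r
import cv2,json,pickle
s=r.get_state();print(s, r.grasp_offset)
for n in ["scene","side","wrist"]:
    d=r.get_image(n);cv2.imwrite(f"pics/{n}0.png",d["image"][:,:,::-1]);pickle.dump(d,open(f"{n}0.pkl","wb"))
    print(n,{k:v for k,v in d.items() if k!="image"})
E
```

```text
pics
{'time_s': 0.0, 'joint_pos': array([-1.34021865e-01,  1.50955227e-01,  1.43801693e+00, -2.40122497e-05,
        1.55379621e+00, -1.34003346e-01]), 'qd': array([ 0.00022994,  0.00048066,  0.00010489,  0.00066408,  0.00041702,
       -0.00199989]), 'joint_torque': array([ 9.08163997e-05, -7.13061190e+01, -5.70858908e+01, -1.86872212e-04,
        9.14935896e-03,  2.21375326e-04]), 'ee_pos': array([ 5.74755673e+02, -7.24187795e-03,  2.30700007e+02]), 'orientation': array([ 0.49973662, -0.50025416,  0.50032986, -0.49967902]), 'force': array([ 0.09973332, -0.15917607,  0.45184942]), 'moment': array([-0.00836173,  0.01740849,  0.00362053]), 'grip_width': 85.13279794883695} 18.700000000000003
scene {'fx': 473.6514397347875, 'fy': 473.6514397347875, 'cx': 314.1755470127474, 'cy': 194.73358185711146, 'k1': -0.0019238021061313377, 'R': array([[ 0.67018443, -0.74217346,  0.00560171],
       [-0.32639647, -0.30149849, -0.89585937],
       [ 0.66657196,  0.59856262, -0.44430239]]), 't': array([-428.31413496,  222.33345848, 1403.62024106])}
side {'fx': 392.02381284793177, 'fy': 392.02381284793177, 'cx': 318.6697820103482, 'cy': 201.41177675662797, 'k1': -0.04886602885551104, 'R': array([[-0.99997442, -0.00228561,  0.00677737],
       [-0.00694599,  0.53632667, -0.8439819 ],
       [-0.00170588, -0.84400739, -0.53632883]]), 't': array([ 568.86199783,  124.5598509 , 1264.1328645 ])}
wrist {'fx': 283.8923297708314, 'fy': 283.8923297708314, 'cx': 318.4508712563698, 'cy': 197.14219825220465, 'k1': 0.0035146805411535643, 'tool_from_camera': array([[ 8.47292706e-04,  9.58647425e-01,  2.84595146e-01,
        -7.24296051e+01],
       [-5.90516168e-04, -2.84594719e-01,  9.58647744e-01,
        -1.42494315e+02],
       [ 9.99999467e-01, -9.80313276e-04,  3.24961774e-04,
        -6.42344392e-02],
       [ 0.00000000e+00,  0.00000000e+00,  0.00000000e+00,
         1.00000000e+00]])}
```

View pics/scene0.png

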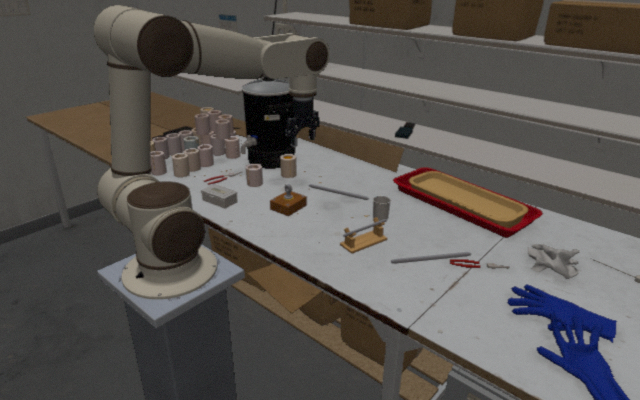

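View pics/side0.png

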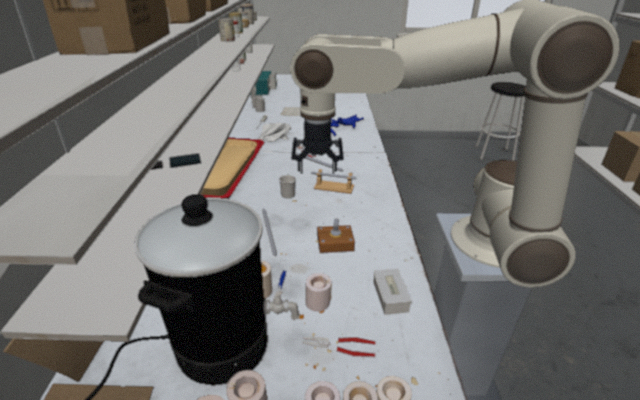

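View pics/wrist0.png

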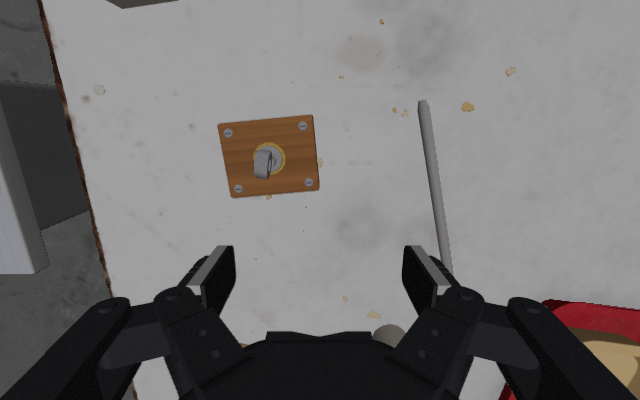

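```bash
cat > h.py <<'E'
import numpy as np,cv2,pickle
from scipy.spatial.transform import Rotation as Rn
def quat(q): return Rn.from_quat([q[1],q[2],q[3],q[0]]).as_matrix()
def campose(d,s=None):
    if "R" in d: 
        R=np.array(d["R"]);return R.T,-R.T@np.array(d["t"])
    T=np.array(d["tool_from_camera"]);Rt=quat(s["orientation"])
    return Rt@T[:3,:3], Rt@T[:3,3]+s["ee_pos"]
def ray(d,uv,s=None):
    x=(uv[0]-d["cx"])/d["fx"];y=(uv[1]-d["cy"])/d["fy"]
    r0=np.hypot(x,y);rr=r0
    for _ in range(10): rr=r0/(1+d["k1"]*rr*rr)
    f=1 if r0==0 else rr/r0
    A,c=campose(d,s);v=A@np.array([x*f,y*f,1.]);return c,v/np.linalg.norm(v)
def onz(d,uv,z,s=None):
    c,v=ray(d,uv,s);return c+v*(z-c[2])/v[2]
def proj(d,X,s=None):
    A,c=campose(d,s);p=A.T@(np.asarray(X,float)-c);x,y=p[0]/p[2],p[1]/p[2];k=1+d["k1"]*(x*x+y*y)
    return np.array([d["fx"]*x*k+d["cx"],d["fy"]*y*k+d["cy"]])
def tri(rays):
    A=np.zeros((3,3));b=np.zeros(3)
    for c,v in rays:
        P=np.eye(3)-np.outer(v,v);A+=P;b+=P@c
    return np.linalg.solve(A,b)
def snap(r,n,tag):
    s=r.get_state();d=r.get_image(n);d["s"]=s
    cv2.imwrite(f"pics/{n}{tag}.png",d["image"][:,:,::-1]);pickle.dump(d,open(f"{n}{tag}.pkl","wb"));return d,s
def load(n): return pickle.load(open(n+".pkl","rb"))
def crop(d,box,k,name):
    x0,y0,x1,y1=box;im=d["image"][y0:y1,x0:x1,::-1]
    cv2.imwrite("pics/"+name,cv2.resize(im,None,fx=k,fy=k,interpolation=cv2.INTER_CUBIC))
E
python3 - <<'E'
from h import *
s=dict(orientation=np.array([ 0.49973662,-0.50025416,0.50032986,-0.49967902]),ee_pos=np.array([574.756,-0.007,230.7]))
d=load("wrist0");print(quat(s["orientation"]).round(2))
for p in [(218,124),(313,115),(320,188),(230,198)]: print(p,onz(d,p,40,s).round(1))
print(proj(d,[620,-300,55],s))
dS=load("scene0");dd=load("side0")
for p in [(345,235),(379,228)]: print("sc",onz(dS,p,60))
for p in [(318,176),(351,178)]: print("side",onz(dd,p,60))
crop(dS,(200,160,420,270),3.6,"sc_c.png");crop(dd,(280,150,400,260),5,"sd_c.png");crop(d,(210,100,330,210),5,"wr_c.png")
E
```

```text
[[-0. -0.  1.]
 [-1.  0. -0.]
 [-0. -1. -0.]]
(218, 124) [460.5  60.3  40. ]
(313, 115) [568.5  70.1  40. ]
(320, 188) [576.5 -14.9  40. ]
(230, 198) [466.2 -27.5  40. ]
[350.03178454 381.50065043]
sc [ 428.06238445 -319.12727158   60.        ]
sc [ 535.08372261 -372.10551097   60.        ]
side [ 572.54606164 -310.94938342   60.        ]
side [ 447.67897031 -297.13240804   60.        ]
```

View pics/sc_c.png

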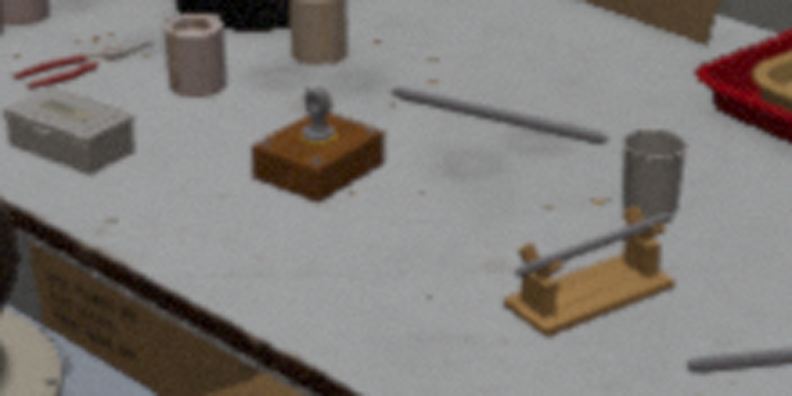

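View pics/sd_c.png

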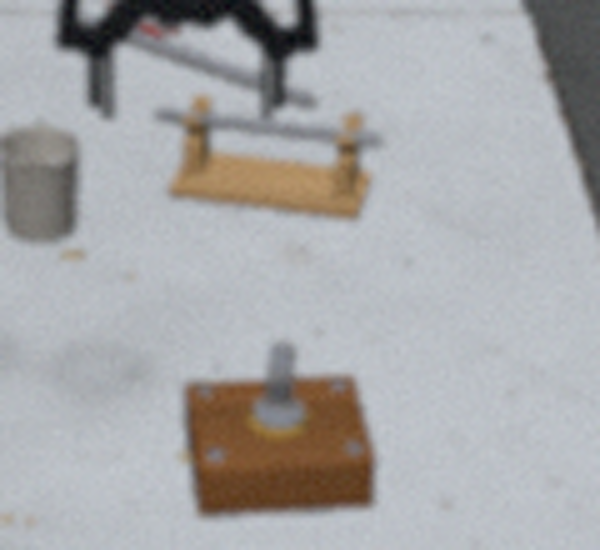

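View pics/wr_c.png

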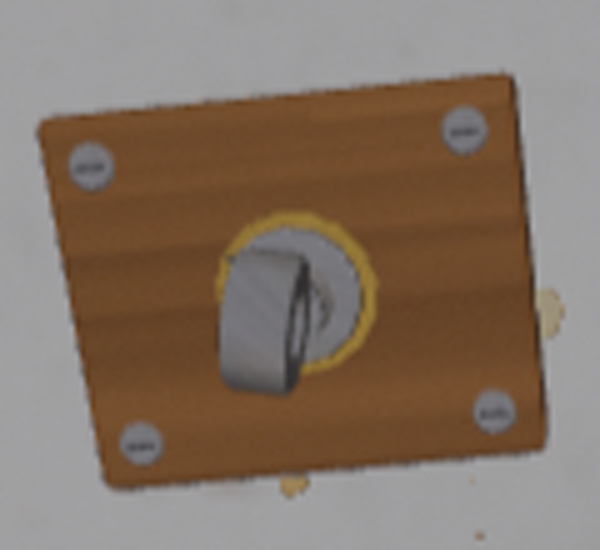

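Call:
{"name": "move_arm", "arguments": {
  "commands": [
    {"dx": 0.25,"dz": -0.28,"dy": 0.15},
    {"dx": 0.25,"dz": -0.28,"dy": 0.15},
    {"dx": 0.25,"dz": -0.28,"dy": 0.15},
    {"dx": 0.25,"dz": -0.28,"dy": 0.15},
    {},
    {},
    {},
    {}
  ]
}}

```text
invalid input at $.commands[0]: expected keys dx, dy, dz, wx, wy, wz
```

```bash
python3 - <<'E'
from bench import r
from h import *
d,s=snap(r,"wrist",1);print(s["time_s"],s["ee_pos"],s["force"],s["moment"],abs(s["qd"]).max())
crop(d,(240,30,400,150),5,"wr_c1.png")
E
```

```text
0.15 [5.74817372e+02 2.78331740e-02 2.30841054e+02] [-0.28295344  0.09082682  0.27704213] [ 0.05497475 -0.0036478   0.00792222] 0.003916847207283335
```

View pics/wr_c1.png

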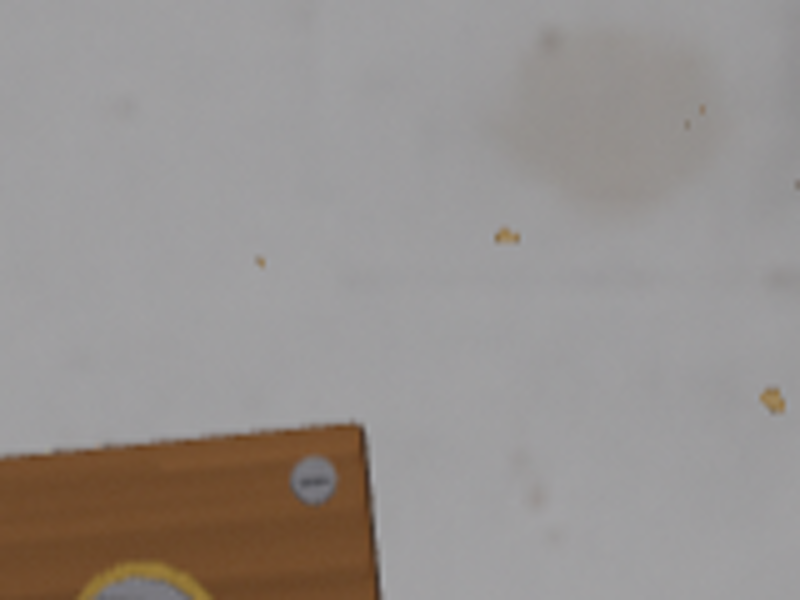

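View pics/wrist1.png

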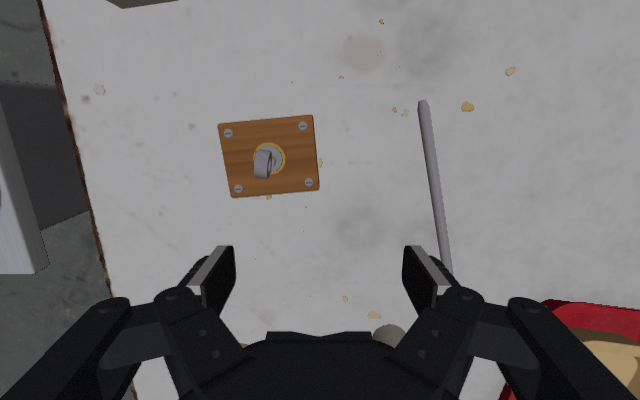

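Call:
{"name": "move_arm", "arguments": {
  "commands": [
    {"dx": 0.25,"dy": 0.15,"dz": -0.28,"wx": 0,"wy": 0,"wz": 0},
    {"dx": 0.25,"dy": 0.15,"dz": -0.28,"wx": 0,"wy": 0,"wz": 0},
    {"dx": 0.25,"dy": 0.15,"dz": -0.28,"wx": 0,"wy": 0,"wz": 0},
    {"dx": 0.25,"dy": 0.15,"dz": -0.28,"wx": 0,"wy": 0,"wz": 0},
    {"dx": 0,"dy": 0,"dz": 0,"wx": 0,"wy": 0,"wz": 0},
    {"dx": 0,"dy": 0,"dz": 0,"wx": 0,"wy": 0,"wz": 0},
    {"dx": 0,"dy": 0,"dz": 0,"wx": 0,"wy": 0,"wz": 0}
  ]
}}

```text
time_s: 0.9
ee_pos: [519.5, -49.7, 201.6]
orientation: [0.5, -0.5, 0.5, -0.5]
force: [-0.4, 0.4, 0.4]
grip_width: 85.6
```

```bash
python3 - <<'E'
from bench import r
from h import *
d,s=snap(r,"wrist",2);print(s["time_s"],s["ee_pos"],s["force"],s["moment"],abs(s["qd"]).max())
crop(d,(240,50,400,170),5,"wr_c2.png")
E
```

```text
0.9 [519.48877139 -49.74992336 201.60855024] [-0.394905    0.35129755  0.38350487] [-0.01617737  0.02461307  0.00426924] 0.005287703319683632
```

View pics/wr_c2.png

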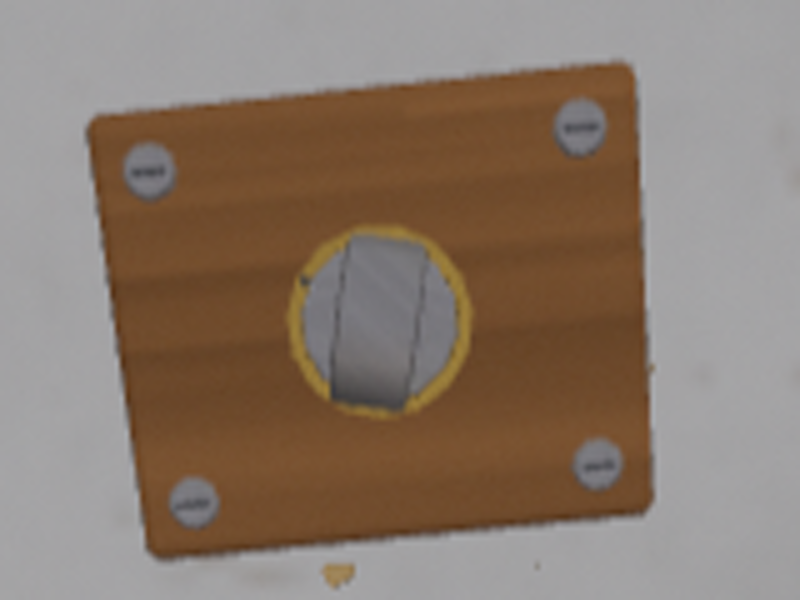

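View pics/wrist2.png

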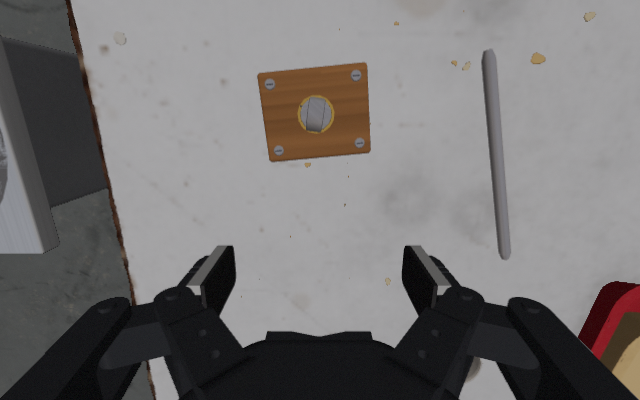

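```bash
python3 - <<'E'
from h import *
d=load("wrist2");s=d["s"]
f=lambda p,z:onz(d,(240+p[0]/5-.4,50+p[1]/5-.4),z,s)
print("insert c",f((380,321),42))
P=[f(p,79) for p in [(350,238),(332,402),(427,250),(404,408)]]
for p in P: print(p.round(1))
print("eye c",np.mean(P,0)); 
for a,b in((0,1),(2,3)):
    v=P[a]-P[b];print("ring dir deg",np.degrees(np.arctan2(v[1],v[0])),np.linalg.norm(v))
for a,b in((0,2),(1,3)):
    v=P[b]-P[a];print("axis deg",np.degrees(np.arctan2(v[1],v[0])),np.linalg.norm(v))
for p in [(90,118),(632,64),(652,512),(152,556)]: print(f(p,40).round(1))
E
```

```text
insert c [516.75200311  21.7383262   42.        ]
[511.8  35.9  79. ]
[508.3   7.7  79. ]
[525.4  33.9  79. ]
[521.4   6.6  79. ]
eye c [516.7301221  21.0344994  79.       ]
ring dir deg 82.82517949431757 28.3898049782203
ring dir deg 81.58475753292203 27.528870472677376
axis deg -8.4109799176389 13.735836680982407
axis deg -4.685719076663423 13.149107805366887
[459.6  60.2  40. ]
[566.2  69.9  40. ]
[574.6 -17.4  40. ]
[467.5 -26.8  40. ]
```

Call:
{"name": "move_arm", "arguments": {
  "commands": [
    {"dx": 0.85,"dy": 0,"dz": -0.13,"wx": 0,"wy": 0,"wz": 0},
    {"dx": 0.85,"dy": 0,"dz": -0.13,"wx": 0,"wy": 0,"wz": 0},
    {"dx": 0.85,"dy": 0,"dz": -0.13,"wx": 0,"wy": 0,"wz": 0},
    {"dx": 0.85,"dy": 0,"dz": -0.13,"wx": 0,"wy": 0,"wz": 0},
    {"dx": 0.85,"dy": 0,"dz": -0.13,"wx": 0,"wy": 0,"wz": 0},
    {"dx": 0.85,"dy": 0,"dz": -0.13,"wx": 0,"wy": 0,"wz": 0},
    {"dx": 0,"dy": 0,"dz": 0,"wx": 0,"wy": -1,"wz": 0},
    {"dx": 0,"dy": 0,"dz": 0,"wx": 0,"wy": -1,"wz": 0},
    {"dx": 0,"dy": 0,"dz": 0,"wx": 0,"wy": -1,"wz": 0},
    {"dx": 0,"dy": 0,"dz": 0,"wx": 0,"wy": -1,"wz": 0},
    {"dx": 0,"dy": 0,"dz": 0,"wx": 0,"wy": -1,"wz": 0},
    {"dx": 0,"dy": 0,"dz": 0,"wx": 0,"wy": -1,"wz": 0},
    {"dx": 0,"dy": 0,"dz": 0,"wx": 0,"wy": -1,"wz": 0},
    {"dx": 0,"dy": 0,"dz": 0,"wx": 0,"wy": -1,"wz": 0},
    {"dx": 0,"dy": 0,"dz": 0,"wx": 0,"wy": -1,"wz": 0},
    {"dx": 0,"dy": 0,"dz": 0,"wx": 0,"wy": -1,"wz": 0},
    {"dx": 0,"dy": 0,"dz": 0,"wx": 0,"wy": -1,"wz": 0},
    {"dx": 0,"dy": 0,"dz": 0,"wx": 0,"wy": -1,"wz": 0},
    {"dx": 0,"dy": 0,"dz": 0,"wx": 0,"wy": -1,"wz": 0},
    {"dx": 0,"dy": 0,"dz": 0,"wx": 0,"wy": -1,"wz": 0}
  ]
}}

```text
time_s: 2.95
ee_pos: [480.6, -304.8, 201.3]
orientation: [0.706, -0.706, 0.035, -0.035]
force: [-0.5, -0.5, 0.3]
grip_width: 85.5
```

Call:
{"name": "move_arm", "arguments": {
  "commands": [
    {"dx": 0,"dy": 0,"dz": 0,"wx": 0,"wy": -1,"wz": 0},
    {"dx": 0,"dy": 0,"dz": 0,"wx": 0,"wy": 0,"wz": 0},
    {"dx": 0,"dy": 0,"dz": 0,"wx": 0,"wy": 0,"wz": 0},
    {"dx": 0,"dy": 0,"dz": 0,"wx": 0,"wy": 0,"wz": 0}
  ]
}}

```text
time_s: 3.35
ee_pos: [480.2, -304.9, 201.3]
orientation: [-0.707, 0.707, -0.001, 0.001]
force: [-0.8, 0.1, -0.8]
grip_width: 85.1
```

```bash
python3 - <<'E'
from bench import r
from h import *
d,s=snap(r,"wrist",3);print(s["time_s"],s["ee_pos"],quat(s["orientation"]).round(3),s["joint_pos"])
crop(d,(200,0,460,240),3,"wr_c3.png")
E
```

```text
3.35 [ 480.1959167  -304.93529634  201.27386382] [[ 1.    -0.     0.002]
 [-0.002 -0.     1.   ]
 [-0.    -1.    -0.   ]] [-7.01177987e-01  1.49479799e-01  1.49909743e+00 -3.94238711e-05
  1.49303938e+00 -2.26970595e+00]
```

View pics/wrist3.png

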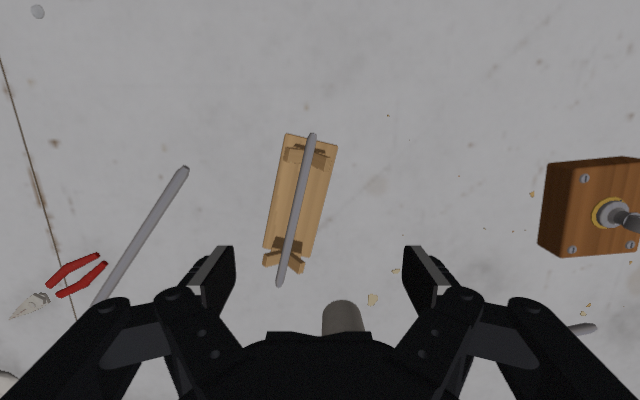

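View pics/wr_c3.png

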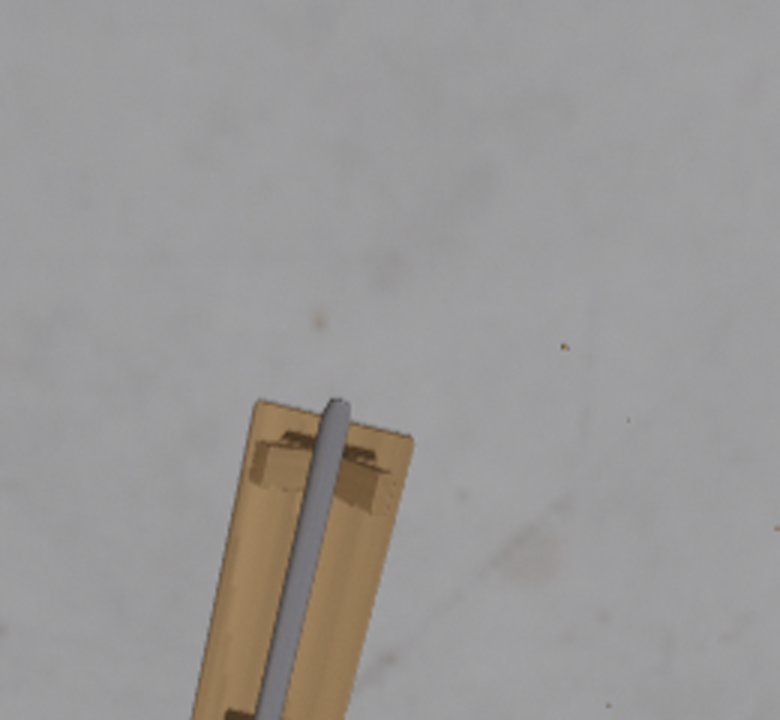

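```bash
python3 - <<'E'
from h import *
d=load("wrist3");s=d["s"]
im=d["image"].astype(int)
sub=im[120:300,255:345];sat=sub.max(2)-sub.min(2);v=sub.sum(2)/3
m=((v<150)&(v>60)&(sat<25)).astype(np.uint8)
n,l,st,c=cv2.connectedComponentsWithStats(m)
k=1+np.argmax(st[1:,4]);print(st[k]);ys,xs=np.where(l==k)
cv2.imwrite("pics/m3.png",cv2.resize((l==k).astype(np.uint8)*255,None,fx=4,fy=4))
vx,vy,x0,y0=cv2.fitLine(np.c_[xs,ys].astype(np.float32),2,0,.01,.01).ravel()
t=(xs-x0)*vx+(ys-y0)*vy
E=[(255+x0+vx*q,120+y0+vy*q) for q in(t.min(),t.max())]
P=[onz(d,e,55,s) for e in E];print(E,P,"c",(P[0]+P[1])/2,np.linalg.norm(P[1]-P[0]),np.degrees(np.arctan2(*(P[1]-P[0])[[1,0]])))
print("cup rim near", [onz(d,p,71,s).round(1) for p in[(322,315),(343,300),(364,315)]])
print("base",[onz(d,p,10,s).round(1) for p in[(286,133),(338,145),(263,246),(312,257)]])
E
```

```text
[  20   12   63  157 1529]
[(np.float64(277.8549482311806), np.float64(287.9677267657215)), (np.float64(312.62113641417), np.float64(131.69323799740158))] [array([ 604.59643423, -352.95439864,   55.        ]), array([ 425.81624656, -310.59020037,   55.        ])] c [ 515.20634039 -331.77229951   55.        ] 183.7310011926765 166.66893778882456
cup rim near [array([ 629.5, -301.4,   71. ]), array([ 609.5, -277.8,   71. ]), array([ 629.6, -253.4,   71. ])]
base [array([ 430. , -342.1,   10. ]), array([ 443.8, -282.1,   10. ]), array([ 572.7, -376.9,   10. ]), array([ 588.7, -313.7,   10. ])]
```

View pics/m3.png

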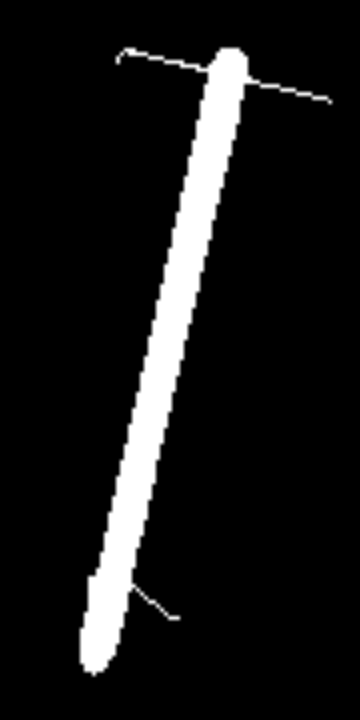

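Call:
{"name": "move_arm", "arguments": {
  "commands": [
    {"dx": 0,"dy": 0,"dz": 0,"wx": 0,"wy": 0.74,"wz": 0},
    {"dx": 0,"dy": 0,"dz": 0,"wx": 0,"wy": 0.74,"wz": 0},
    {"dx": 0,"dy": 0,"dz": 0,"wx": 0,"wy": 0.74,"wz": 0},
    {"dx": 0.27,"dy": 0.4,"dz": -0.12,"wx": 0,"wy": 0,"wz": 0},
    {"dx": 0.27,"dy": 0.4,"dz": -0.12,"wx": 0,"wy": 0,"wz": 0},
    {"dx": 0.26,"dy": 0.4,"dz": -0.12,"wx": 0,"wy": 0,"wz": 0},
    {"dx": 0,"dy": 0.4,"dz": 0,"wx": 0,"wy": 0,"wz": 0},
    {"dx": 0,"dy": 0.4,"dz": 0,"wx": 0,"wy": 0,"wz": 0},
    {"dx": 0,"dy": 0,"dz": 0,"wx": 0,"wy": 0,"wz": 0},
    {"dx": 0,"dy": 0,"dz": 0,"wx": 0,"wy": 0,"wz": 0},
    {"dx": 0,"dy": 0,"dz": 0,"wx": 0,"wy": 0,"wz": 0}
  ]
}}

```text
time_s: 4.5
ee_pos: [515.2, -332.1, 102.7]
orientation: [-0.702, 0.703, -0.082, 0.083]
force: [0.4, -0.4, 0.5]
grip_width: 85.5
```

```bash
python3 - <<'E'
from bench import r
from h import *
d,s=snap(r,"wrist",4);print(s["time_s"],s["ee_pos"],quat(s["orientation"]).round(3),s["force"],s["moment"])
E
```

```text
4.5 [ 515.16087199 -332.08444324  102.70294011] [[ 0.973  0.001  0.231]
 [-0.231 -0.001  0.973]
 [ 0.001 -1.    -0.001]] [ 0.42100729 -0.39193094  0.5399454 ] [ 0.01379548  0.01564038 -0.0022537 ]
```

View pics/wrist4.png

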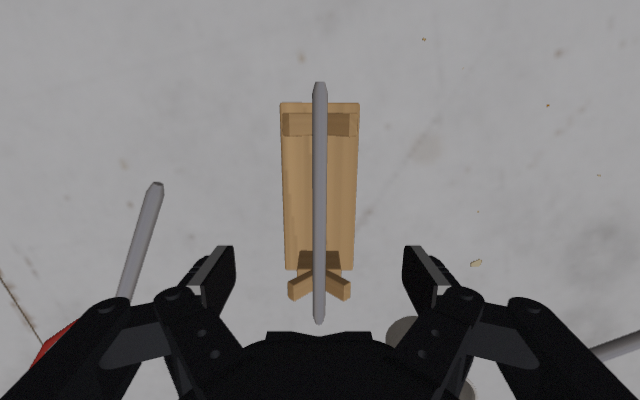

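```bash
python3 - <<'E'
from h import *
d=load("wrist4");s=d["s"]
R=quat(s["orientation"])
for p,z in [((320,82),55),((319,324),55),((280,103),10),((359,103),10),((285,269),10),((355,269),10),((288,297),66),((351,297),66)]:
    P=onz(d,p,z,s);print(p,P.round(1),(R.T@(P-s["ee_pos"])).round(1))
E
```

```text
(320, 82) [ 427.1 -310.2   55. ] [-90.8  47.6   1. ]
(319, 324) [ 603.7 -352.8   55. ] [90.8 47.8  0.3]
(280, 103) [ 430.7 -343.2   10. ] [-79.8  92.6 -30.2]
(359, 103) [ 445.1 -282.7   10. ] [-79.7  92.6  31.9]
(285, 269) [ 573.8 -378.3   10. ] [ 67.6  92.8 -31.4]
(355, 269) [ 589.  -314.6   10. ] [67.6 92.8 34.1]
(288, 297) [ 565.9 -367.3   66. ] [ 57.5  36.8 -22.5]
(351, 297) [ 576.7 -322.2   66. ] [57.5 36.8 23.8]
```

Call:
{"name": "move_arm", "arguments": {
  "commands": [
    {"dx": 0,"dy": 0.33,"dz": 0.01,"wx": 0,"wy": 0,"wz": 0},
    {"dx": 0,"dy": 0.33,"dz": 0,"wx": 0,"wy": 0,"wz": 0},
    {"dx": 0,"dy": 0.33,"dz": 0,"wx": 0,"wy": 0,"wz": 0},
    {"dx": 0,"dy": 0.33,"dz": 0,"wx": 0,"wy": 0,"wz": 0},
    {"dx": 0,"dy": 0,"dz": 0,"wx": 0,"wy": 0,"wz": 0},
    {"dx": 0,"dy": 0,"dz": 0,"wx": 0,"wy": 0,"wz": 0}
  ]
}}

```text
time_s: 5.15
ee_pos: [515.1, -331.5, 36.3]
orientation: [-0.702, 0.702, -0.082, 0.082]
force: [0.4, 0.1, 0.1]
grip_width: 85.3
```

Call:
{"name": "move_arm", "arguments": {
  "commands": [
    {"dx": 0,"dy": 0,"dz": 0,"wx": 0,"wy": 0,"wz": 0},
    {"dx": 0,"dy": 0,"dz": 0,"wx": 0,"wy": 0,"wz": 0},
    {"dx": 0,"dy": 0,"dz": 0,"wx": 0,"wy": 0,"wz": 0},
    {"dx": 0,"dy": 0,"dz": 0,"wx": 0,"wy": 0,"wz": 0},
    {"dx": 0,"dy": 0,"dz": 0,"wx": 0,"wy": 0,"wz": 0},
    {"dx": 0,"dy": 0,"dz": 0,"wx": 0,"wy": 0,"wz": 0},
    {"dx": 0,"dy": 0,"dz": 0,"wx": 0,"wy": 0,"wz": 0},
    {"dx": 0,"dy": 0,"dz": 0,"wx": 0,"wy": 0,"wz": 0}
  ],
  "grip": 0,
  "force": 60
}}

```text
time_s: 5.95
ee_pos: [514.8, -331.6, 35.5]
orientation: [-0.702, 0.703, -0.082, 0.082]
force: [-2.0, -4.3, 4.1]
grip_width: 7.6
```

```bash
python3 - <<'E'
from bench import r
from h import *
d,s=snap(r,"wrist",5);print(s["time_s"],s["ee_pos"],s["force"],s["moment"],s["grip_width"])
E
```

```text
5.95 [ 514.83200531 -331.59560066   35.5018338 ] [-1.99564849 -4.27267822  4.07024955] [-0.6147394   0.32877408 -0.00595563] 7.605610252511178
```

View pics/wrist5.png

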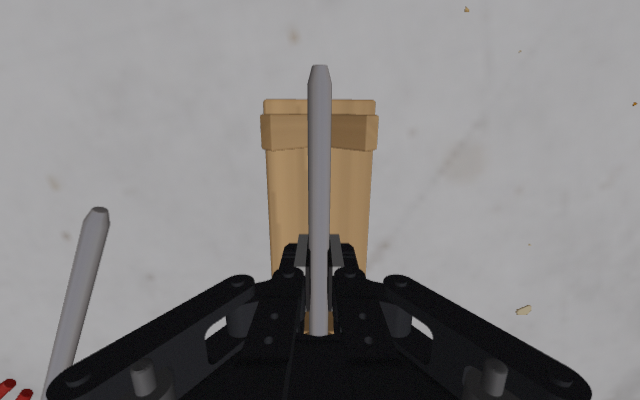

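Call:
{"name": "move_arm", "arguments": {
  "commands": [
    {"dx": 0,"dy": -0.1,"dz": 0,"wx": 0,"wy": 0,"wz": 0},
    {"dx": 0,"dy": -0.2,"dz": 0,"wx": 0,"wy": 0,"wz": 0},
    {"dx": 0,"dy": -0.4,"dz": 0,"wx": 0,"wy": 0,"wz": 0},
    {"dx": 0,"dy": -0.4,"dz": 0,"wx": 0,"wy": 0,"wz": 0},
    {"dx": 0,"dy": -0.4,"dz": 0,"wx": 0,"wy": 0,"wz": 0},
    {"dx": 0,"dy": -0.2,"dz": 0,"wx": 0,"wy": 0,"wz": 0},
    {"dx": 0,"dy": 0,"dz": 0,"wx": 0,"wy": 0,"wz": 0},
    {"dx": 0,"dy": 0,"dz": 0,"wx": 0,"wy": 0,"wz": 0},
    {"dx": 0,"dy": 0,"dz": 0,"wx": 0,"wy": 0,"wz": 0}
  ]
}}

```text
time_s: 6.9
ee_pos: [514.5, -330.9, 119.1]
orientation: [0.703, -0.702, 0.083, -0.081]
force: [-1.4, -0.2, -1.1]
grip_width: 8.0
```

```bash
python3 - <<'E'
from bench import r
from h import *
d,s=snap(r,"wrist",6);print(s["time_s"],s["ee_pos"],s["force"],s["moment"],s["grip_width"])
d,s=snap(r,"side",6);crop(d,(270,100,400,230),5,"sd_c6.png")
E
```

```text
6.9 [ 514.50485632 -330.907639    119.1479824 ] [-1.40126145 -0.20619627 -1.05827692] [-0.02186731  0.00081225 -0.02298806] 8.021070449785112
```

View pics/wrist6.png

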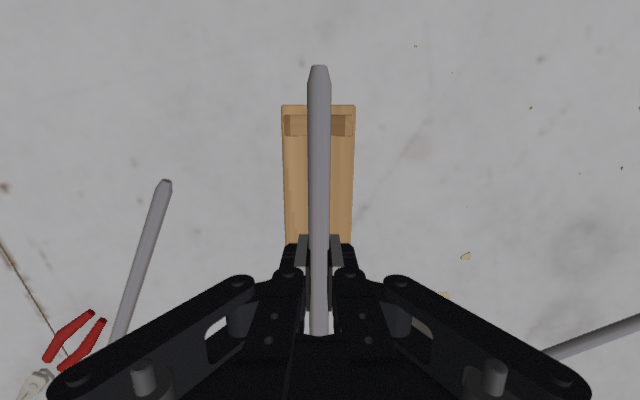

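View pics/sd_c6.png

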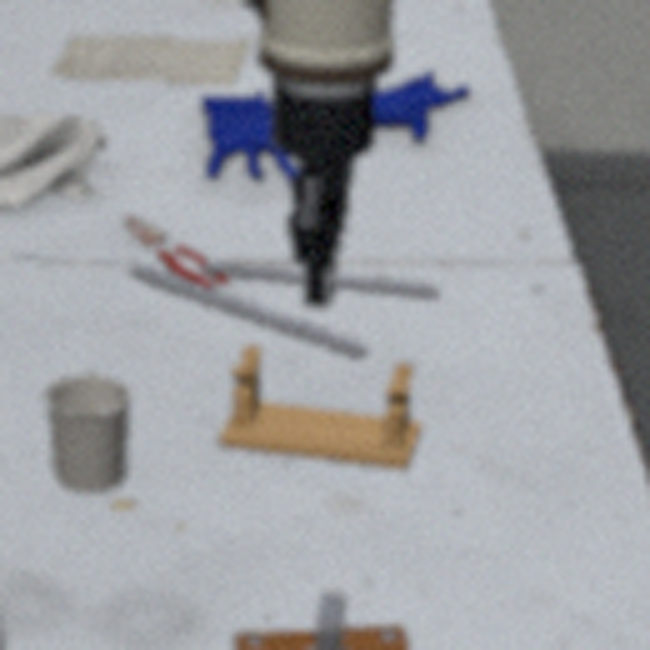

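```bash
python3 - <<'E'
from h import *
d=load("wrist6");s=d["s"];R=quat(s["orientation"]);print(R.round(4))
T=np.array(d["tool_from_camera"])
def w(p,X): # ray in tool frame, at tool x=X
    c,v=ray(d,p,s);c=R.T@(c-s["ee_pos"]);v=R.T@v;return c+v*(X-c[0])/v[0]
print("tip",w((319,66),-90)); print(w((319.5,65),-90))
# bar width: 
im=d["image"].astype(int)
for y in(90,120,150,180,210): print(y,[int(x) for x in im[y,295:345].mean(1)])
D=load("side6")
for p in [(217,270),(437,293)]:
    c,v=ray(D,(270+p[0]/5-.4,100+p[1]/5-.4));k=np.array([R@np.array([0,0,1])])[0]
    # intersect with vertical plane containing bar (through TCP, normal tool z)
    t=((s["ee_pos"]-c)@k)/(v@k);P=c+t*v;print(P,R.T@(P-s["ee_pos"]))
E
```

```text
[[ 9.731e-01 -1.300e-03  2.304e-01]
 [-2.303e-01  1.100e-03  9.731e-01]
 [-1.500e-03 -1.000e+00  8.000e-04]]
tip [-90.         -21.20452559   0.22123984]
[-90.         -23.64039968   0.40754416]
90 [165, 164, 164, 165, 166, 166, 165, 164, 165, 164, 164, 161, 63, 76, 83, 91, 99, 104, 110, 114, 115, 118, 119, 123, 123, 123, 122, 123, 124, 125, 125, 125, 124, 122, 121, 115, 132, 164, 165, 165, 166, 165, 166, 164, 165, 165, 164, 164, 165, 165]
120 [120, 119, 119, 120, 121, 119, 121, 119, 119, 120, 120, 119, 74, 72, 82, 90, 99, 106, 111, 115, 116, 118, 121, 124, 123, 124, 123, 124, 124, 124, 125, 125, 125, 123, 120, 105, 88, 93, 92, 92, 91, 92, 91, 92, 93, 91, 93, 92, 91, 91]
150 [130, 129, 128, 127, 128, 127, 127, 126, 124, 122, 120, 118, 86, 69, 82, 90, 98, 106, 113, 115, 118, 120, 122, 124, 125, 125, 124, 125, 125, 125, 127, 126, 125, 123, 119, 105, 122, 122, 121, 121, 122, 120, 120, 120, 121, 123, 125, 124, 126, 125]
180 [132, 131, 130, 129, 128, 127, 128, 129, 125, 122, 121, 119, 102, 66, 80, 90, 98, 106, 116, 116, 119, 122, 124, 124, 125, 124, 125, 124, 125, 126, 127, 126, 124, 121, 112, 116, 125, 123, 122, 121, 122, 121, 121, 121, 123, 125, 125, 126, 126, 124]
210 [132, 130, 131, 131, 130, 128, 127, 126, 126, 125, 122, 122, 119, 78, 79, 88, 97, 105, 116, 117, 121, 123, 125, 126, 125, 124, 125, 126, 125, 126, 128, 127, 125, 122, 103, 126, 124, 123, 124, 122, 121, 121, 121, 123, 124, 126, 126, 126, 125, 125]
[ 592.09060632 -349.28689657  135.53616209] [ 7.97076470e+01 -1.65108800e+01  9.75058315e-14]
[ 428.36499865 -310.53113593  136.59594333] [-8.85438475e+01 -1.73117119e+01  1.66441142e-13]
```

Call:
{"name": "move_arm", "arguments": {
  "commands": [
    {"dx": 0,"dy": 0,"dz": 0,"wx": 0,"wy": -0.92,"wz": 0},
    {"dx": 0.149,"dy": 0,"dz": 0.35,"wx": 0,"wy": 0,"wz": 0},
    {"dx": 0.149,"dy": 0,"dz": 0.7,"wx": 0,"wy": 0,"wz": 0},
    {"dx": 0.149,"dy": 0,"dz": 0.7,"wx": 0,"wy": 0,"wz": 0},
    {"dx": 0.149,"dy": 0,"dz": 0.7,"wx": 0,"wy": 0,"wz": 0},
    {"dx": 0.149,"dy": 0,"dz": 0.7,"wx": 0,"wy": 0,"wz": 0},
    {"dx": 0.149,"dy": 0,"dz": 0.7,"wx": 0,"wy": 0,"wz": 0},
    {"dx": 0.149,"dy": 0,"dz": 0.7,"wx": 0,"wy": 0,"wz": 0},
    {"dx": 0.149,"dy": 0,"dz": 0.7,"wx": 0,"wy": 0,"wz": 0},
    {"dx": 0.149,"dy": 0,"dz": 0.7,"wx": 0,"wy": 0,"wz": 0},
    {"dx": 0.149,"dy": 0,"dz": 0.7,"wx": 0,"wy": 0,"wz": 0},
    {"dx": 0,"dy": 0,"dz": 0.34,"wx": 0,"wy": 0,"wz": 0},
    {"dx": 0,"dy": 0,"dz": 0,"wx": 0,"wy": 0,"wz": 0},
    {"dx": 0,"dy": 0,"dz": 0,"wx": 0,"wy": 0,"wz": 0},
    {"dx": 0,"dy": 0,"dz": 0,"wx": 0,"wy": 0,"wz": 0}
  ]
}}

```text
time_s: 8.5
ee_pos: [635.8, 3.8, 120.1]
orientation: [-0.705, 0.706, -0.049, 0.048]
force: [0.6, -0.2, -1.1]
grip_width: 8.1
```

```bash
python3 - <<'E'
from bench import r
from h import *
d,s=snap(r,"wrist",7);print(s["time_s"],s["ee_pos"],s["force"],s["moment"],quat(s["orientation"]).round(4))
d,s=snap(r,"side",7);crop(d,(220,150,380,270),5,"sd_c7.png")
E
```

```text
8.5 [635.83654455   3.75183602 120.1130295 ] [ 0.61995984 -0.17738602 -1.08826665] [-0.00611998 -0.0042986   0.01652086] [[ 9.906e-01 -4.000e-04  1.366e-01]
 [-1.366e-01 -3.000e-04  9.906e-01]
 [-4.000e-04 -1.000e+00 -3.000e-04]]
```

View pics/wrist7.png

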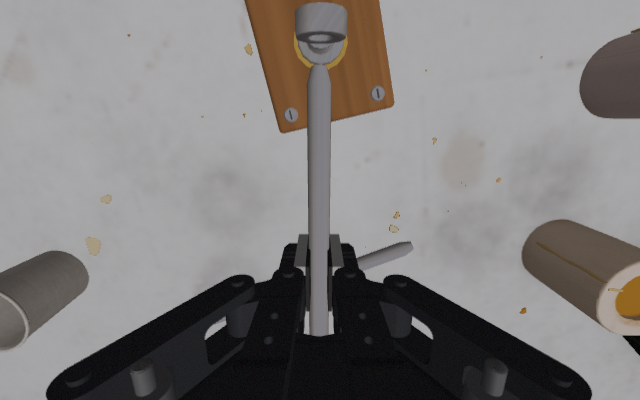

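View pics/sd_c7.png

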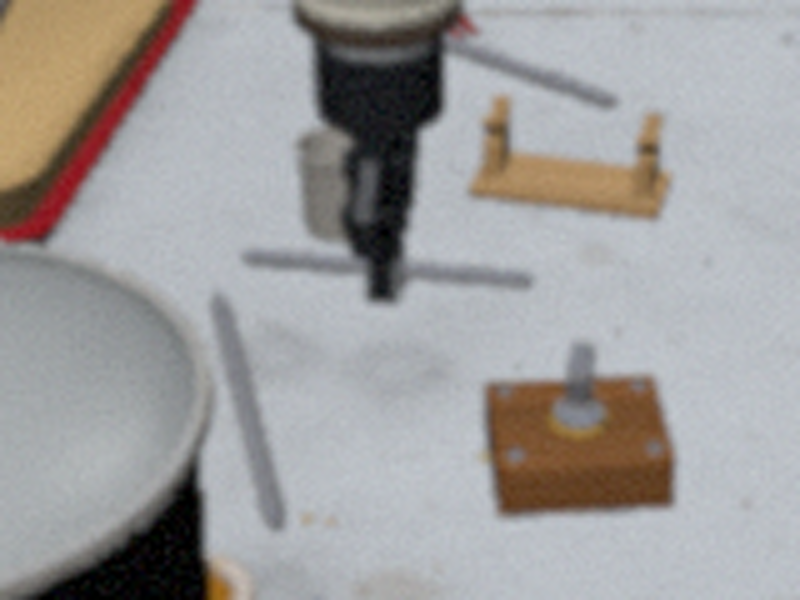

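```bash
python3 - <<'E'
from h import *
d=load("wrist7");crop(d,(270,0,370,80),8,"wr_c7.png")
im=d["image"].astype(int)
for y in (10,16,20,26): print(y,[int(x) for x in im[y,285:360].max(1)-im[y,285:360].min(1)])
E
```

```text
10 [71, 72, 71, 69, 69, 68, 69, 68, 67, 63, 29, 3, 2, 3, 3, 4, 4, 4, 3, 5, 4, 5, 4, 4, 4, 4, 3, 3, 3, 3, 3, 4, 5, 4, 5, 6, 6, 6, 6, 5, 6, 5, 5, 5, 5, 5, 4, 5, 4, 6, 5, 5, 4, 4, 4, 4, 3, 3, 2, 2, 3, 13, 71, 70, 69, 68, 69, 72, 72, 73, 75, 74, 73, 73, 71]
16 [72, 71, 72, 73, 69, 69, 67, 70, 67, 48, 3, 3, 3, 3, 3, 3, 4, 4, 4, 4, 4, 3, 3, 3, 4, 3, 2, 2, 2, 3, 4, 4, 3, 5, 5, 5, 6, 5, 5, 6, 5, 6, 5, 4, 5, 5, 6, 5, 4, 6, 5, 4, 4, 4, 4, 3, 2, 3, 2, 3, 5, 5, 51, 70, 70, 69, 69, 69, 72, 72, 74, 75, 75, 73, 73]
20 [74, 72, 71, 74, 69, 69, 68, 69, 69, 63, 1, 3, 4, 4, 4, 5, 4, 3, 3, 4, 4, 4, 4, 4, 2, 2, 1, 2, 3, 3, 3, 4, 4, 3, 5, 7, 5, 5, 5, 5, 6, 4, 5, 5, 5, 5, 5, 5, 5, 5, 4, 4, 5, 4, 3, 3, 4, 3, 3, 2, 4, 4, 53, 70, 70, 70, 71, 69, 70, 72, 73, 74, 73, 75, 73]
26 [73, 73, 72, 69, 70, 72, 70, 69, 69, 63, 3, 3, 4, 3, 4, 4, 4, 5, 3, 4, 3, 3, 4, 1, 2, 1, 2, 1, 2, 2, 3, 3, 3, 3, 4, 5, 5, 4, 6, 5, 5, 6, 5, 5, 5, 5, 6, 4, 5, 4, 4, 4, 4, 3, 2, 4, 3, 4, 4, 4, 4, 5, 63, 68, 69, 72, 71, 70, 69, 70, 72, 71, 74, 76, 74]
```

View pics/wr_c7.png

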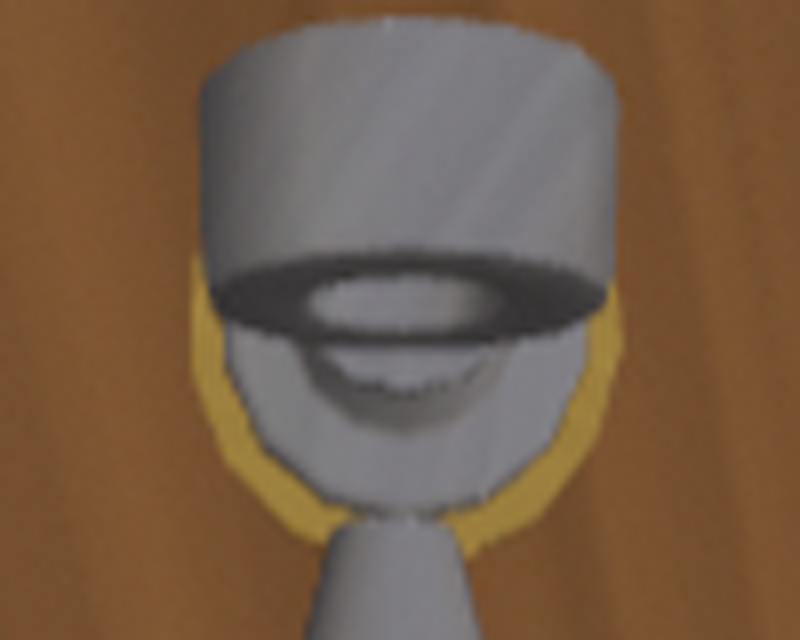

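Call:
{"name": "move_arm", "arguments": {
  "commands": [
    {"dx": 0,"dy": 0.3,"dz": 0.025,"wx": 0,"wy": 0,"wz": 0},
    {"dx": 0,"dy": 0.4,"dz": 0,"wx": 0,"wy": 0,"wz": 0},
    {"dx": 0,"dy": 0.4,"dz": 0,"wx": 0,"wy": 0,"wz": 0},
    {"dx": -0.1,"dy": 0.1,"dz": 0,"wx": 0,"wy": 0,"wz": 0},
    {"dx": -0.15,"dy": 0,"dz": 0,"wx": 0,"wy": 0,"wz": 0},
    {"dx": 0,"dy": 0,"dz": 0,"wx": 0,"wy": 0,"wz": 0},
    {"dx": 0,"dy": 0,"dz": 0,"wx": 0,"wy": 0,"wz": 0},
    {"dx": 0,"dy": 0,"dz": 0,"wx": 0,"wy": 0,"wz": 0},
    {"dx": 0,"dy": 0,"dz": 0,"wx": 0,"wy": 0,"wz": 0}
  ]
}}

```text
time_s: 9.5
ee_pos: [624.2, 7.8, 60.8]
orientation: [-0.705, 0.705, -0.048, 0.048]
force: [0.5, -0.0, -1.3]
grip_width: 8.0
```

```bash
python3 - <<'E'
from bench import r
from h import *
d,s=snap(r,"wrist",8);print(s["time_s"],s["ee_pos"],s["force"],s["moment"],quat(s["orientation"]).round(4))
crop(d,(270,0,370,90),7,"wr_c8.png")
d,s=snap(r,"side",8);crop(d,(240,170,370,270),6,"sd_c8.png")
d,s=snap(r,"scene",8);crop(d,(240,160,370,230),6,"sc_c8.png")
E
```

```text
9.5 [624.1953576    7.79941712  60.78682027] [ 0.46566859 -0.04439215 -1.33102911] [0.03096078 0.01593633 0.02336767] [[ 9.907e-01  8.000e-04  1.357e-01]
 [-1.357e-01 -1.000e-04  9.907e-01]
 [ 8.000e-04 -1.000e+00  0.000e+00]]
```

View pics/wr_c8.png

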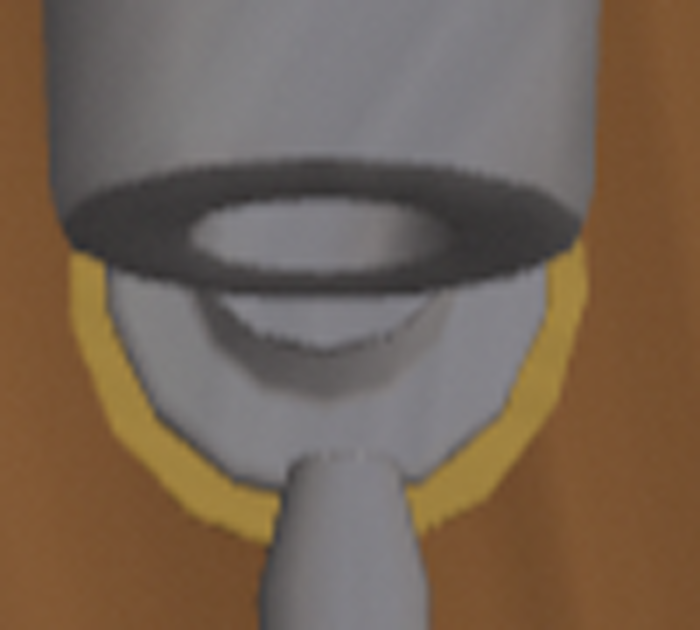

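View pics/sd_c8.png

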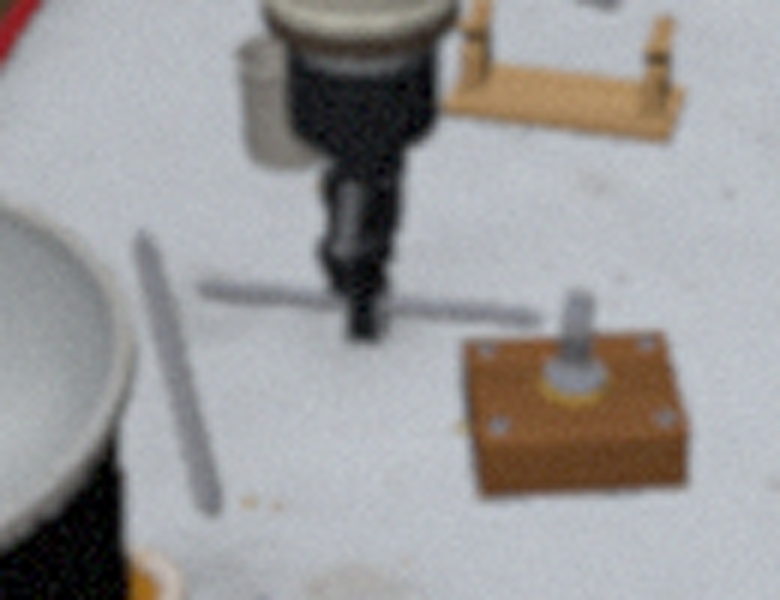

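View pics/sc_c8.png

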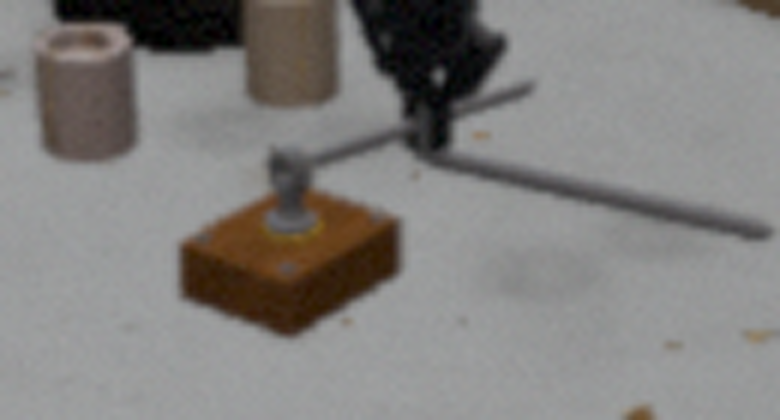

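```bash
python3 - <<'E'
from h import *
d=load("wrist8");s=d["s"];R=quat(s["orientation"])
def w(p,X):
    c,v=ray(d,p,s);c=R.T@(c-s["ee_pos"]);v=R.T@v;return (c+v*(X-c[0])/v[0]).round(2)
for X in(-101.3,-100,-102.5):
  for row in (159,196,275,294): print(X,row,w((270+321/7-.4,row/7-.4),X), "z",(s["ee_pos"][2]-w((316,row/7-.4),X)[1]).round(2))
print("sides",w((270+68/7-.4,230/7-.4),-101.3),w((270+582/7-.4,230/7-.4),-101.3))
for X in (-89,-90,-91):print("tip top edge",w((320,455/7-.4),X))
E
```

```text
-101.3 159 [-101.3   -35.21   -0.99] z 95.99
-101.3 196 [-101.3   -29.08   -1.05] z 89.87
-101.3 275 [-101.3   -13.05   -1.2 ] z 73.84
-101.3 294 [-101.3    -8.43   -1.25] z 69.22
-100 159 [-100.    -40.05   -0.94] z 100.84
-100 196 [-100.   -34.2   -1. ] z 94.99
-100 275 [-100.    -18.9    -1.15] z 79.69
-100 294 [-100.    -14.49   -1.19] z 75.28
-102.5 159 [-102.5   -30.73   -1.03] z 91.52
-102.5 196 [-102.5   -24.35   -1.09] z 85.14
-102.5 275 [-102.5    -7.65   -1.25] z 68.44
-102.5 294 [-102.5    -2.84   -1.3 ] z 63.63
sides [-101.3   -22.76  -14.66] [-101.3   -22.67   12.88]
tip top edge [-89.   -31.34   0.56]
tip top edge [-90.   -24.59   0.59]
tip top edge [-91.   -17.85   0.63]
```

Call:
{"name": "move_arm", "arguments": {
  "commands": [
    {"dx": 0,"dy": 0.006,"dz": -0.03,"wx": 0,"wy": 0,"wz": 0},
    {"dx": -0.1,"dy": 0,"dz": 0,"wx": 0,"wy": 0,"wz": 0},
    {"dx": -0.1,"dy": 0,"dz": 0,"wx": 0,"wy": 0,"wz": 0},
    {"dx": -0.1,"dy": 0,"dz": 0,"wx": 0,"wy": 0,"wz": 0},
    {"dx": 0,"dy": 0,"dz": 0,"wx": 0,"wy": 0,"wz": 0},
    {"dx": 0,"dy": 0,"dz": 0,"wx": 0,"wy": 0,"wz": 0},
    {"dx": 0,"dy": 0,"dz": 0,"wx": 0,"wy": 0,"wz": 0}
  ]
}}

```text
time_s: 10.35
ee_pos: [608.9, 8.4, 60.0]
orientation: [-0.705, 0.705, -0.048, 0.048]
force: [0.4, -0.3, -0.8]
grip_width: 7.8
```

```bash
python3 - <<'E'
from bench import r
from h import *
d,s=snap(r,"wrist",9);print(s["time_s"],s["ee_pos"],s["force"],s["moment"],quat(s["orientation"]).round(4))
crop(d,(270,0,370,90),7,"wr_c9.png")
d,s=snap(r,"scene",9);crop(d,(240,160,370,230),6,"sc_c9.png")
E
```

```text
10.35 [608.93340322   8.3667326   60.03423851] [ 0.35412705 -0.25033644 -0.84605726] [-0.01725066  0.01845962  0.03363845] [[ 9.907e-01  1.000e-04  1.357e-01]
 [-1.357e-01 -0.000e+00  9.907e-01]
 [ 1.000e-04 -1.000e+00  0.000e+00]]
```

View pics/wr_c9.png

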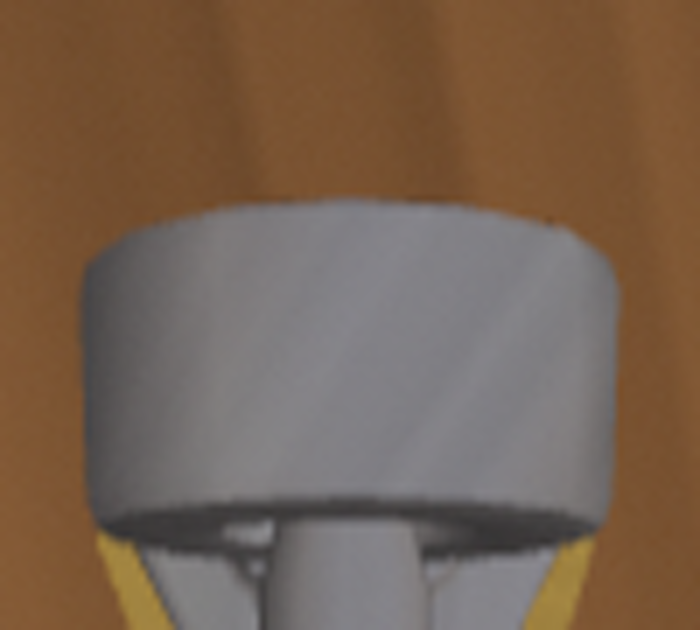

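View pics/sc_c9.png

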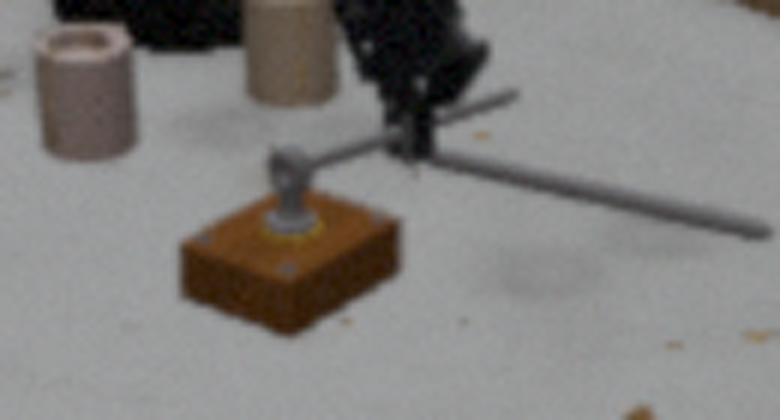

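Call:
{"name": "move_arm", "arguments": {
  "commands": [
    {"dx": -0.08,"dy": 0,"dz": 0,"wx": 0,"wy": 0,"wz": 0},
    {"dx": -0.1,"dy": 0,"dz": 0,"wx": 0,"wy": 0,"wz": 0},
    {"dx": -0.1,"dy": 0,"dz": 0,"wx": 0,"wy": 0,"wz": 0},
    {"dx": -0.1,"dy": 0,"dz": 0,"wx": 0,"wy": 0,"wz": 0},
    {"dx": -0.1,"dy": 0,"dz": 0,"wx": 0,"wy": 0,"wz": 0},
    {"dx": 0,"dy": 0,"dz": 0,"wx": 0,"wy": 0,"wz": 0},
    {"dx": 0,"dy": 0,"dz": 0,"wx": 0,"wy": 0,"wz": 0},
    {"dx": 0,"dy": 0,"dz": 0,"wx": 0,"wy": 0,"wz": 0}
  ]
}}

```text
time_s: 11.25
ee_pos: [585.2, 11.6, 60.0]
orientation: [-0.705, 0.705, -0.048, 0.048]
force: [0.4, 0.5, -0.2]
grip_width: 8.0
```

```bash
python3 - <<'E'
from bench import r
from h import *
d,s=snap(r,"wrist",10);print(s["time_s"],s["ee_pos"],s["force"],s["moment"],quat(s["orientation"]).round(4),s["joint_pos"])
crop(d,(270,0,370,90),7,"wr_c10.png")
d,s=snap(r,"scene",10);crop(d,(240,160,370,230),6,"sc_c10.png")
E
```

```text
11.25 [585.20225504  11.60233217  60.04313625] [ 0.38323907  0.4617143  -0.23960199] [-0.10374837  0.01206391  0.01048223] [[ 9.907e-01  1.000e-04  1.357e-01]
 [-1.357e-01 -0.000e+00  9.907e-01]
 [ 1.000e-04 -1.000e+00 -0.000e+00]] [-1.11760237e-01  2.85735887e-01  1.63237694e+00 -1.24433675e-05
  1.22335267e+00 -1.54641698e+00]
```

View pics/wrist10.png

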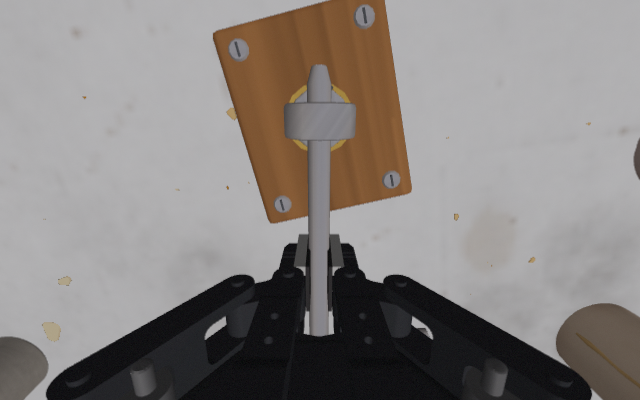

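View pics/sc_c10.png

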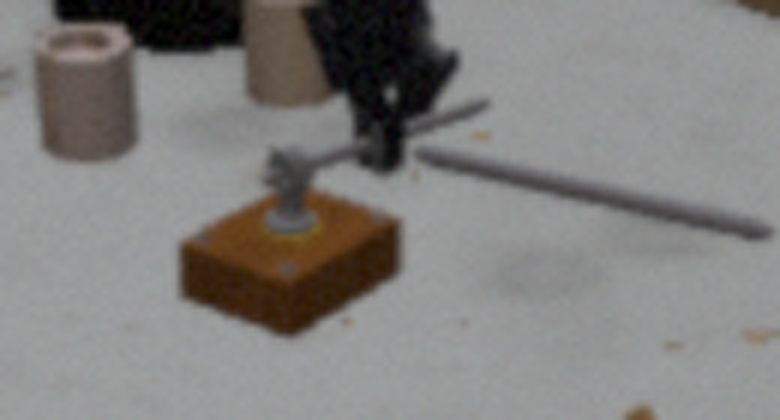

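Call:
{"name": "move_arm", "arguments": {
  "commands": [
    {"dx": -0.002,"dy": 0,"dz": -0.072,"wx": 0,"wy": 0.5,"wz": 0},
    {"dx": -0.002,"dy": 0,"dz": -0.072,"wx": 0,"wy": 0.5,"wz": 0},
    {"dx": -0.002,"dy": 0,"dz": -0.072,"wx": 0,"wy": 0.5,"wz": 0},
    {"dx": -0.002,"dy": 0,"dz": -0.072,"wx": 0,"wy": 0.5,"wz": 0},
    {"dx": 0,"dy": 0,"dz": 0,"wx": 0,"wy": 0,"wz": 0},
    {"dx": 0,"dy": 0,"dz": 0,"wx": 0,"wy": 0,"wz": 0}
  ]
}}

```text
time_s: 11.95
ee_pos: [581.7, -2.3, 59.9]
orientation: [0.697, -0.697, 0.121, -0.121]
force: [-0.0, 0.7, -0.7]
grip_width: 8.4
```

```bash
cat > feel.py <<'E'
from bench import r
from h import *
import sys
E=np.array([516.8,21.5])
def feel(n=4):
    T=[];F=[]
    for i in range(n):
        s=r.get_state();a=(s["ee_pos"][:2]-E)/1000;f=s["force"];R=quat(s["orientation"])
        T.append(s["moment"][2]+a[0]*f[1]-a[1]*f[0]);F.append(f)
        if i<n-1: r.get_image("side")
    yaw=np.degrees(np.arctan2(R[1,0],R[0,0]));e=R.T@np.r_[E-s["ee_pos"][:2],0]
    print("t%.2f yaw %.2f tau %.3f sd %.3f F(tool) %s eye in tool x %.1f z %.1f zTCP %.1f w %.1f"%(s["time_s"],yaw,np.mean(T),np.std(T),(R.T@np.mean(F,0)).round(2),e[0],e[2],s["ee_pos"][2],s["grip_width"]))
feel(int(sys.argv[1]) if len(sys.argv)>1 else 4)
E
python3 feel.py
```

```text
t12.10 yaw -19.74 tau 0.038 sd 0.051 F(tool) [0.02 1.05 0.24] eye in tool x -69.0 z 0.4 zTCP 59.9 w 8.0
```

Call:
{"name": "move_arm", "arguments": {
  "commands": [
    {"dx": -0.002,"dy": 0,"dz": -0.048,"wx": 0,"wy": 0.333,"wz": 0},
    {"dx": -0.002,"dy": 0,"dz": -0.048,"wx": 0,"wy": 0.333,"wz": 0},
    {"dx": -0.002,"dy": 0,"dz": -0.048,"wx": 0,"wy": 0.333,"wz": 0},
    {"dx": 0,"dy": 0,"dz": 0,"wx": 0,"wy": 0,"wz": 0},
    {"dx": 0,"dy": 0,"dz": 0,"wx": 0,"wy": 0,"wz": 0}
  ]
}}

```text
time_s: 12.6
ee_pos: [578.7, -8.8, 60.0]
orientation: [0.689, -0.689, 0.157, -0.157]
force: [0.8, 0.0, -0.7]
grip_width: 8.0
```

```bash
python3 feel.py
```

```text
t12.75 yaw -25.74 tau 0.018 sd 0.017 F(tool) [0.21 1.17 0.55] eye in tool x -68.9 z 0.4 zTCP 60.0 w 7.8
```

Call:
{"name": "move_arm", "arguments": {
  "commands": [
    {"dx": -0.002,"dy": 0,"dz": -0.048,"wx": 0,"wy": 0.333,"wz": 0},
    {"dx": -0.002,"dy": 0,"dz": -0.048,"wx": 0,"wy": 0.333,"wz": 0},
    {"dx": -0.002,"dy": 0,"dz": -0.048,"wx": 0,"wy": 0.333,"wz": 0},
    {"dx": 0,"dy": 0,"dz": 0,"wx": 0,"wy": 0,"wz": 0},
    {"dx": 0,"dy": 0,"dz": 0,"wx": 0,"wy": 0,"wz": 0}
  ]
}}

```text
time_s: 13.25
ee_pos: [575.1, -15.0, 60.0]
orientation: [0.68, -0.68, 0.193, -0.193]
force: [0.6, 0.4, -2.1]
grip_width: 8.1
```

```bash
python3 feel.py
```

```text
t13.40 yaw -31.73 tau 0.095 sd 0.039 F(tool) [0.55 1.8  1.19] eye in tool x -68.8 z 0.4 zTCP 60.0 w 7.9
```

Call:
{"name": "move_arm", "arguments": {
  "commands": [
    {"dx": -0.001,"dy": 0,"dz": -0.036,"wx": 0,"wy": 0.25,"wz": 0},
    {"dx": -0.001,"dy": 0,"dz": -0.036,"wx": 0,"wy": 0.25,"wz": 0},
    {"dx": -0.001,"dy": 0,"dz": -0.036,"wx": 0,"wy": 0.25,"wz": 0},
    {"dx": 0,"dy": 0,"dz": 0,"wx": 0,"wy": 0,"wz": 0},
    {"dx": 0,"dy": 0,"dz": 0,"wx": 0,"wy": 0,"wz": 0}
  ]
}}

```text
time_s: 13.9
ee_pos: [571.9, -19.6, 60.0]
orientation: [0.672, -0.672, 0.22, -0.22]
force: [0.6, -0.3, -1.1]
grip_width: 8.2
```

```bash
python3 feel.py 6
```

```text
t14.15 yaw -36.28 tau 0.078 sd 0.043 F(tool) [0.41 1.54 1.08] eye in tool x -68.7 z 0.5 zTCP 60.0 w 7.6
```

Call:
{"name": "move_arm", "arguments": {
  "commands": [
    {"dx": -0.001,"dy": 0,"dz": -0.024,"wx": 0,"wy": 0.167,"wz": 0},
    {"dx": -0.001,"dy": 0,"dz": -0.024,"wx": 0,"wy": 0.167,"wz": 0},
    {"dx": 0,"dy": 0,"dz": 0,"wx": 0,"wy": 0,"wz": 0},
    {"dx": 0,"dy": 0,"dz": 0,"wx": 0,"wy": 0,"wz": 0}
  ]
}}

```text
time_s: 14.55
ee_pos: [570.4, -21.5, 60.0]
orientation: [-0.668, 0.668, -0.232, 0.232]
force: [2.6, -0.2, -1.2]
grip_width: 8.1
```

```bash
python3 feel.py 6
```

```text
t14.80 yaw -38.29 tau 0.092 sd 0.029 F(tool) [1.24 1.95 1.09] eye in tool x -68.7 z 0.4 zTCP 60.0 w 8.1
```

Call:
{"name": "move_arm", "arguments": {
  "commands": [
    {"dx": -0.001,"dy": 0,"dz": -0.024,"wx": 0,"wy": 0.167,"wz": 0},
    {"dx": -0.001,"dy": 0,"dz": -0.024,"wx": 0,"wy": 0.167,"wz": 0},
    {"dx": 0,"dy": 0,"dz": 0,"wx": 0,"wy": 0,"wz": 0},
    {"dx": 0,"dy": 0,"dz": 0,"wx": 0,"wy": 0,"wz": 0}
  ]
}}

```text
time_s: 15.2
ee_pos: [568.8, -23.3, 60.0]
orientation: [-0.664, 0.664, -0.244, 0.244]
force: [2.8, -0.7, -1.7]
grip_width: 8.2
```

```bash
python3 feel.py 6
```

```text
t15.45 yaw -40.29 tau 0.077 sd 0.015 F(tool) [2.31 1.36 1.15] eye in tool x -68.6 z 0.5 zTCP 60.0 w 7.9
```

Call:
{"name": "move_arm", "arguments": {
  "commands": [
    {"dx": -0.001,"dy": 0,"dz": -0.024,"wx": 0,"wy": 0.167,"wz": 0},
    {"dx": 0,"dy": 0,"dz": 0,"wx": 0,"wy": 0,"wz": 0},
    {"dx": 0,"dy": 0,"dz": 0,"wx": 0,"wy": 0,"wz": 0}
  ]
}}

```text
time_s: 15.75
ee_pos: [568.0, -24.1, 60.0]
orientation: [0.662, -0.662, 0.249, -0.249]
force: [2.6, 0.6, -2.2]
grip_width: 8.0
```

```bash
python3 feel.py 6
```

```text
t16.00 yaw -41.29 tau 0.106 sd 0.029 F(tool) [1.52 1.48 1.58] eye in tool x -68.6 z 0.5 zTCP 60.0 w 8.4
```

Call:
{"name": "move_arm", "arguments": {
  "commands": [
    {"dx": 0,"dy": 0,"dz": -0.024,"wx": 0,"wy": 0.167,"wz": 0},
    {"dx": 0,"dy": 0,"dz": -0.012,"wx": 0,"wy": 0.083,"wz": 0},
    {"dx": 0,"dy": 0,"dz": 0,"wx": 0,"wy": 0,"wz": 0},
    {"dx": 0,"dy": 0,"dz": 0,"wx": 0,"wy": 0,"wz": 0}
  ]
}}

```text
time_s: 16.4
ee_pos: [566.8, -25.5, 60.0]
orientation: [-0.658, 0.658, -0.258, 0.258]
force: [2.6, -0.1, -1.4]
grip_width: 8.0
```

```bash
python3 feel.py 5
```

```text
t16.60 yaw -42.80 tau 0.130 sd 0.028 F(tool) [1.95 2.   1.34] eye in tool x -68.6 z 0.5 zTCP 60.0 w 8.2
```

Call:
{"name": "move_arm", "arguments": {
  "commands": [
    {"dx": 0,"dy": 0,"dz": -0.024,"wx": 0,"wy": 0.167,"wz": 0},
    {"dx": 0,"dy": 0,"dz": -0.012,"wx": 0,"wy": 0.083,"wz": 0},
    {"dx": 0,"dy": 0,"dz": 0,"wx": 0,"wy": 0,"wz": 0},
    {"dx": 0,"dy": 0,"dz": 0,"wx": 0,"wy": 0,"wz": 0}
  ]
}}

```text
time_s: 17.0
ee_pos: [565.6, -26.8, 60.0]
orientation: [-0.655, 0.655, -0.267, 0.267]
force: [1.8, -0.5, -1.9]
grip_width: 8.5
```

```bash
python3 feel.py 5
```

```text
t17.20 yaw -44.29 tau 0.107 sd 0.018 F(tool) [2.08 1.65 1.26] eye in tool x -68.6 z 0.5 zTCP 60.0 w 8.0
```

Call:
{"name": "move_arm", "arguments": {
  "commands": [
    {"dx": 0,"dy": 0,"dz": -0.024,"wx": 0,"wy": 0.167,"wz": 0},
    {"dx": 0,"dy": 0,"dz": -0.024,"wx": 0,"wy": 0.167,"wz": 0},
    {"dx": 0,"dy": 0,"dz": 0,"wx": 0,"wy": 0,"wz": 0},
    {"dx": 0,"dy": 0,"dz": 0,"wx": 0,"wy": 0,"wz": 0}
  ]
}}

```text
time_s: 17.6
ee_pos: [563.8, -28.5, 60.0]
orientation: [-0.65, 0.65, -0.278, 0.278]
force: [2.0, 0.0, -2.0]
grip_width: 8.0
```

```bash
python3 feel.py 4
```

```text
t17.75 yaw -46.29 tau 0.118 sd 0.029 F(tool) [1.83 1.81 1.34] eye in tool x -68.6 z 0.5 zTCP 59.9 w 8.0
```

Call:
{"name": "move_arm", "arguments": {
  "commands": [
    {"dx": 0,"dy": 0,"dz": -0.024,"wx": 0,"wy": 0.167,"wz": 0},
    {"dx": 0,"dy": 0,"dz": -0.024,"wx": 0,"wy": 0.167,"wz": 0},
    {"dx": 0,"dy": 0,"dz": 0,"wx": 0,"wy": 0,"wz": 0},
    {"dx": 0,"dy": 0,"dz": 0,"wx": 0,"wy": 0,"wz": 0}
  ]
}}

```text
time_s: 18.15
ee_pos: [562.1, -30.1, 60.0]
orientation: [-0.645, 0.645, -0.289, 0.289]
force: [2.0, 0.4, -2.4]
grip_width: 8.4
```

```bash
python3 feel.py 4
```

```text
t18.30 yaw -48.30 tau 0.106 sd 0.031 F(tool) [1.12 2.54 1.5 ] eye in tool x -68.7 z 0.5 zTCP 60.0 w 8.1
```

Call:
{"name": "move_arm", "arguments": {
  "commands": [
    {"dx": 0,"dy": 0,"dz": -0.024,"wx": 0,"wy": 0.167,"wz": 0},
    {"dx": 0,"dy": 0,"dz": -0.024,"wx": 0,"wy": 0.167,"wz": 0},
    {"dx": 0,"dy": 0,"dz": 0,"wx": 0,"wy": 0,"wz": 0},
    {"dx": 0,"dy": 0,"dz": 0,"wx": 0,"wy": 0,"wz": 0}
  ]
}}

```text
time_s: 18.7
ee_pos: [560.3, -31.7, 60.0]
orientation: [0.64, -0.64, 0.301, -0.301]
force: [1.8, 0.2, -2.5]
grip_width: 8.1
```

```bash
python3 feel.py 4
```

```text
t18.85 yaw -50.30 tau 0.143 sd 0.038 F(tool) [1.77 2.66 1.77] eye in tool x -68.7 z 0.5 zTCP 59.9 w 8.0
```

Call:
{"name": "move_arm", "arguments": {
  "commands": [
    {"dx": 0,"dy": 0.01,"dz": -0.024,"wx": 0,"wy": 0.167,"wz": 0},
    {"dx": 0,"dy": 0.01,"dz": -0.012,"wx": 0,"wy": 0.083,"wz": 0},
    {"dx": 0,"dy": 0,"dz": 0,"wx": 0,"wy": 0,"wz": 0},
    {"dx": 0,"dy": 0,"dz": 0,"wx": 0,"wy": 0,"wz": 0}
  ]
}}

```text
time_s: 19.25
ee_pos: [559.0, -32.8, 59.1]
orientation: [0.636, -0.636, 0.309, -0.309]
force: [2.6, 0.2, -0.4]
grip_width: 8.4
```

```bash
python3 feel.py 5
```

```text
t19.45 yaw -51.80 tau 0.219 sd 0.022 F(tool) [0.86 0.51 2.33] eye in tool x -68.8 z 0.4 zTCP 59.0 w 7.8
```

Call:
{"name": "move_arm", "arguments": {
  "commands": [
    {"dx": 0,"dy": 0,"dz": -0.009,"wx": 0,"wy": 0.06,"wz": 0},
    {"dx": 0,"dy": 0,"dz": 0,"wx": 0,"wy": 0,"wz": 0},
    {"dx": 0,"dy": 0,"dz": 0,"wx": 0,"wy": 0,"wz": 0}
  ]
}}

```text
time_s: 19.75
ee_pos: [558.6, -33.1, 59.0]
orientation: [0.635, -0.635, 0.311, -0.311]
force: [2.8, -0.1, -0.2]
grip_width: 7.7
```

```bash
python3 feel.py 10
```

```text
t20.20 yaw -52.17 tau 0.248 sd 0.053 F(tool) [1.55 0.25 2.55] eye in tool x -68.8 z 0.5 zTCP 59.0 w 7.7
```

Call:
{"name": "move_arm", "arguments": {
  "commands": [
    {"dx": 0,"dy": 0,"dz": -0.009,"wx": 0,"wy": 0.06,"wz": 0},
    {"dx": 0,"dy": 0,"dz": 0,"wx": 0,"wy": 0,"wz": 0},
    {"dx": 0,"dy": 0,"dz": 0,"wx": 0,"wy": 0,"wz": 0}
  ]
}}

```text
time_s: 20.5
ee_pos: [558.2, -33.4, 59.0]
orientation: [0.634, -0.634, 0.313, -0.313]
force: [4.6, -0.4, -0.5]
grip_width: 7.9
```

```bash
python3 feel.py 10
```

```text
t20.95 yaw -52.53 tau 0.276 sd 0.055 F(tool) [1.72 0.63 3.17] eye in tool x -68.8 z 0.5 zTCP 59.0 w 8.0
```

Call:
{"name": "move_arm", "arguments": {
  "commands": [
    {"dx": 0,"dy": 0,"dz": -0.009,"wx": 0,"wy": 0.06,"wz": 0},
    {"dx": 0,"dy": 0,"dz": 0,"wx": 0,"wy": 0,"wz": 0},
    {"dx": 0,"dy": 0,"dz": 0,"wx": 0,"wy": 0,"wz": 0}
  ]
}}

```text
time_s: 21.25
ee_pos: [557.9, -33.7, 59.0]
orientation: [-0.633, 0.633, -0.315, 0.315]
force: [3.9, -0.1, -0.1]
grip_width: 8.1
```

```bash
python3 feel.py 12
```

```text
t21.80 yaw -52.89 tau 0.313 sd 0.057 F(tool) [ 1.7  -0.05  3.64] eye in tool x -68.7 z 0.5 zTCP 58.9 w 7.8
```

```bash
python3 - <<'E'
from bench import r
from h import *
d,s=snap(r,"wrist",11);print(s["time_s"]);crop(d,(260,60,380,160),6,"wr_c11.png")
E
```

```text
21.8
```

View pics/wr_c11.png

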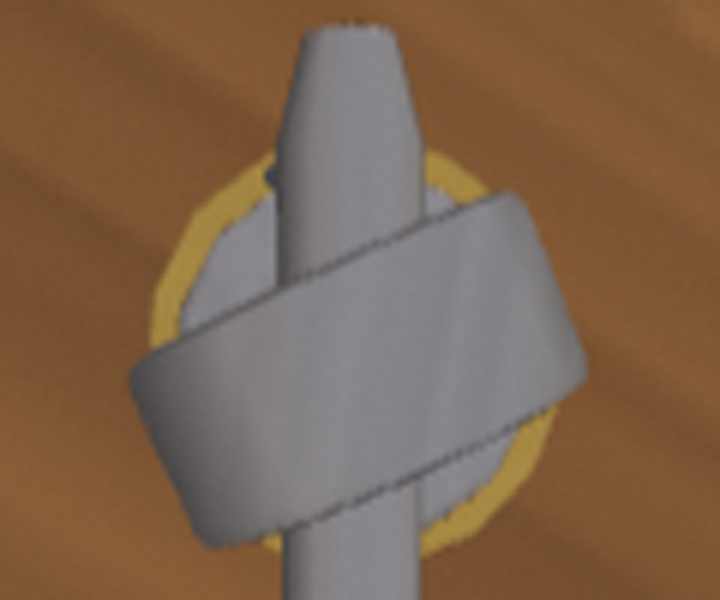

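```bash
python3 - <<'E'
from h import *
d=load("wrist11");s=d["s"];R=quat(s["orientation"])
f=lambda p,z:onz(d,(260+p[0]/6-.4,60+p[1]/6-.4),z,s)
for a,b in(((212,548),(585,375)),((130,378),(510,193))):
    v=f(b,79)-f(a,79);print("ring edge deg",np.degrees(np.arctan2(v[1],v[0])),np.linalg.norm(v))
for a,b in(((130,378),(212,548)),((510,193),(585,375))):
    v=f(b,79)-f(a,79);print("axis",np.degrees(np.arctan2(v[1],v[0])),np.linalg.norm(v))
P=[f(p,79) for p in [(212,548),(585,375),(130,378),(510,193)]];print("c",np.mean(P,0))
v=f((352,590),79)-f((349,40),79);print("bar",np.degrees(np.arctan2(v[1],v[0])), "tool",np.degrees(np.arctan2(R[1,0],R[0,0])))
print("mark",f((272,178),42))
d0=load("wrist2");s0=d0["s"];print("mark0",onz(d0,(240+305/5-.4,50+281/5-.4),42,s0))
print("insert c", f((350,345),42))
E
```

```text
ring edge deg 61.59146910322633 28.808812637977617
ring edge deg 61.89324206878276 28.76312912715969
axis -28.183546132363343 12.948992747941107
axis -27.984608424349428 13.100744241565916
c [516.64956758  21.26514539  79.        ]
bar -52.636458401051186 tool -52.889187206308144
mark [501.33967163  29.30660105  42.        ]
mark0 [501.58684753  29.51711784  42.        ]
insert c [515.28231051  22.18301815  42.        ]
```

Call:
{"name": "move_arm", "arguments": {
  "commands": [
    {"dx": 0,"dy": 0,"dz": 0.036,"wx": 0,"wy": -0.25,"wz": 0},
    {"dx": -0.002,"dy": -0.005,"dz": 0.072,"wx": 0,"wy": -0.5,"wz": 0},
    {"dx": -0.002,"dy": 0,"dz": 0.072,"wx": 0,"wy": -0.5,"wz": 0},
    {"dx": -0.002,"dy": 0,"dz": 0.072,"wx": 0,"wy": -0.5,"wz": 0},
    {"dx": -0.002,"dy": 0,"dz": 0.072,"wx": 0,"wy": -0.5,"wz": 0},
    {"dx": -0.002,"dy": 0,"dz": 0.072,"wx": 0,"wy": -0.5,"wz": 0},
    {"dx": -0.002,"dy": 0,"dz": 0.072,"wx": 0,"wy": -0.5,"wz": 0},
    {"dx": -0.002,"dy": 0,"dz": 0.072,"wx": 0,"wy": -0.5,"wz": 0},
    {"dx": -0.002,"dy": 0,"dz": 0.036,"wx": 0,"wy": -0.25,"wz": 0},
    {"dx": 0,"dy": 0,"dz": 0,"wx": 0,"wy": 0,"wz": 0},
    {"dx": 0,"dy": 0,"dz": 0,"wx": 0,"wy": 0,"wz": 0}
  ]
}}

```text
time_s: 22.95
ee_pos: [576.3, -12.0, 59.1]
orientation: [-0.685, 0.685, -0.177, 0.176]
force: [-0.1, -0.5, -0.6]
grip_width: 7.6
```

```bash
python3 feel.py 3; python3 - <<'E'
from bench import r
from h import *
d,s=snap(r,"wrist",12);print(s["time_s"]);crop(d,(260,60,380,160),6,"wr_c12.png")
E
```

```text
t23.05 yaw -28.93 tau -0.006 sd 0.038 F(tool) [-0.01  1.05 -0.13] eye in tool x -68.4 z 0.6 zTCP 59.2 w 8.3
23.05
```

View pics/wr_c12.png

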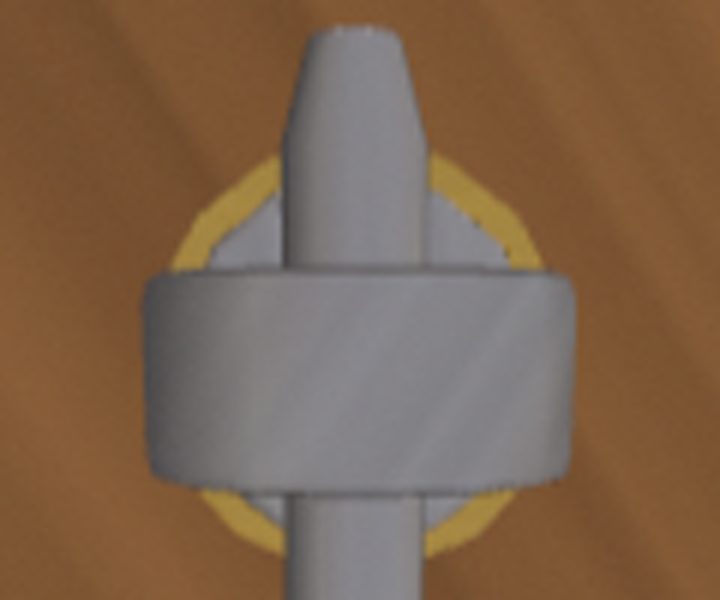

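Call:
{"name": "move_arm", "arguments": {
  "commands": [
    {"dx": 0.08,"dy": 0,"dz": 0,"wx": 0,"wy": 0,"wz": 0},
    {"dx": 0.12,"dy": 0,"dz": 0,"wx": 0,"wy": 0,"wz": 0},
    {"dx": 0.15,"dy": 0,"dz": 0,"wx": 0,"wy": 0,"wz": 0},
    {"dx": 0.15,"dy": 0,"dz": 0,"wx": 0,"wy": 0,"wz": 0},
    {"dx": 0.2,"dy": 0,"dz": 0,"wx": 0,"wy": 0,"wz": 0},
    {"dx": 0.2,"dy": 0,"dz": 0,"wx": 0,"wy": 0,"wz": 0},
    {"dx": 0.2,"dy": 0,"dz": 0,"wx": 0,"wy": 0,"wz": 0},
    {"dx": 0.1,"dy": 0,"dz": 0,"wx": 0,"wy": 0,"wz": 0},
    {"dx": 0,"dy": 0,"dz": 0,"wx": 0,"wy": 0,"wz": 0},
    {"dx": 0,"dy": 0,"dz": 0,"wx": 0,"wy": 0,"wz": 0}
  ]
}}

```text
time_s: 24.1
ee_pos: [628.9, -40.9, 59.0]
orientation: [-0.685, 0.685, -0.177, 0.176]
force: [-0.2, -0.0, -2.4]
grip_width: 7.8
```

```bash
python3 feel.py 2; python3 - <<'E'
from bench import r
from h import *
d,s=snap(r,"wrist",13);print(s["time_s"],s["ee_pos"])
E
```

```text
t24.15 yaw -28.88 tau -0.020 sd 0.057 F(tool) [-0.21  1.97 -0.45] eye in tool x -128.2 z 0.5 zTCP 59.1 w 8.0
24.15 [628.79090225 -40.80798351  59.13143973]
```

View pics/wrist13.png

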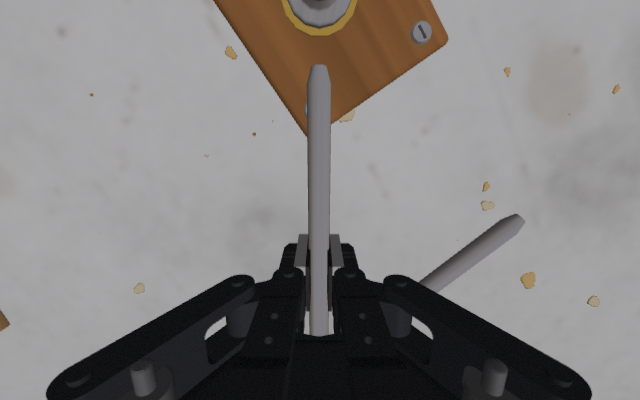

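Call:
{"name": "move_arm", "arguments": {
  "commands": [
    {"dx": 0,"dy": -0.4,"dz": 0,"wx": 0,"wy": 0,"wz": 0},
    {"dx": 0,"dy": -0.4,"dz": 0,"wx": 0,"wy": 0,"wz": 0},
    {"dx": 0,"dy": -0.4,"dz": 0,"wx": 0,"wy": 0,"wz": 0},
    {"dx": 0,"dy": 0,"dz": 0,"wx": 0,"wy": -0.86,"wz": 0},
    {"dx": 0,"dy": 0,"dz": 0,"wx": 0,"wy": -0.87,"wz": 0},
    {"dx": 0,"dy": 0,"dz": 0,"wx": 0,"wy": -0.86,"wz": 0},
    {"dx": -0.08,"dy": 0,"dz": -0.4,"wx": 0,"wy": 0,"wz": 0},
    {"dx": -0.08,"dy": 0,"dz": -0.6,"wx": 0,"wy": 0,"wz": 0},
    {"dx": -0.08,"dy": 0,"dz": -0.6,"wx": 0,"wy": 0,"wz": 0},
    {"dx": -0.08,"dy": 0,"dz": -0.6,"wx": 0,"wy": 0,"wz": 0},
    {"dx": -0.08,"dy": 0,"dz": -0.6,"wx": 0,"wy": 0,"wz": 0},
    {"dx": -0.08,"dy": 0,"dz": -0.6,"wx": 0,"wy": 0,"wz": 0},
    {"dx": -0.08,"dy": 0,"dz": -0.6,"wx": 0,"wy": 0,"wz": 0},
    {"dx": -0.08,"dy": 0,"dz": -0.6,"wx": 0,"wy": 0,"wz": 0},
    {"dx": -0.08,"dy": 0,"dz": -0.6,"wx": 0,"wy": 0,"wz": 0},
    {"dx": -0.08,"dy": 0,"dz": -0.6,"wx": 0,"wy": 0,"wz": 0},
    {"dx": -0.08,"dy": 0,"dz": -0.38,"wx": 0,"wy": 0,"wz": 0},
    {"dx": 0,"dy": 0,"dz": 0,"wx": 0,"wy": 0,"wz": 0},
    {"dx": 0,"dy": 0,"dz": 0,"wx": 0,"wy": 0,"wz": 0},
    {"dx": 0,"dy": 0,"dz": 0,"wx": 0,"wy": 0,"wz": 0}
  ]
}}

```text
time_s: 26.2
ee_pos: [515.1, -330.7, 119.3]
orientation: [0.702, -0.702, 0.082, -0.082]
force: [-0.1, -0.9, -0.7]
grip_width: 7.6
```

```bash
python3 - <<'E'
from bench import r
from h import *
d,s=snap(r,"wrist",14);R=quat(s["orientation"]);print(s["time_s"],s["ee_pos"],np.degrees(np.arctan2(R[1,0],R[0,0])))
E
```

```text
26.2 [ 515.13891736 -330.70751061  119.30146349] -13.315205719386569
```

View pics/wrist14.png

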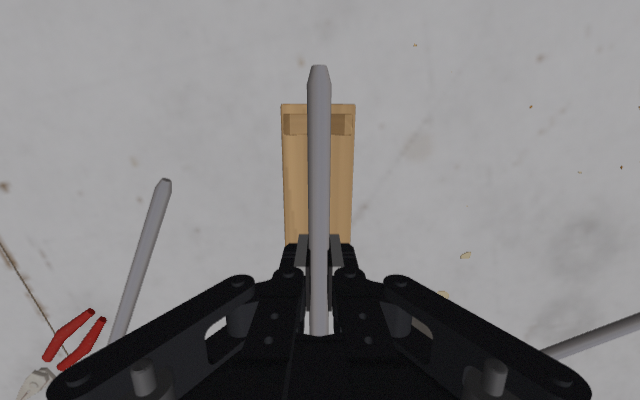

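Call:
{"name": "move_arm", "arguments": {
  "commands": [
    {"dx": 0,"dy": 0.3,"dz": -0.014,"wx": 0,"wy": 0,"wz": 0},
    {"dx": 0,"dy": 0.4,"dz": 0,"wx": 0,"wy": 0,"wz": 0},
    {"dx": 0,"dy": 0.4,"dz": 0,"wx": 0,"wy": 0,"wz": 0},
    {"dx": 0,"dy": 0.3,"dz": 0,"wx": 0,"wy": 0,"wz": 0},
    {"dx": 0,"dy": 0.15,"dz": 0,"wx": 0,"wy": 0,"wz": 0},
    {"dx": 0,"dy": 0.08,"dz": 0,"wx": 0,"wy": 0,"wz": 0},
    {"dx": 0,"dy": 0,"dz": 0,"wx": 0,"wy": 0,"wz": 0},
    {"dx": 0,"dy": 0,"dz": 0,"wx": 0,"wy": 0,"wz": 0}
  ]
}}

```text
time_s: 27.05
ee_pos: [515.1, -332.4, 38.4]
orientation: [-0.702, 0.703, -0.082, 0.082]
force: [0.2, -0.0, -1.3]
grip_width: 8.3
```

```bash
python3 feel.py 3
```

```text
t27.15 yaw -13.35 tau 0.149 sd 0.198 F(tool) [0.31 1.17 0.34] eye in tool x -80.0 z 344.7 zTCP 38.5 w 8.2
```

Call:
{"name": "move_arm", "arguments": {
  "commands": [
    {"dx": 0,"dy": 0.02,"dz": 0.012,"wx": 0,"wy": 0,"wz": 0},
    {"dx": 0,"dy": 0.03,"dz": 0,"wx": 0,"wy": 0,"wz": 0},
    {"dx": 0,"dy": 0,"dz": 0,"wx": 0,"wy": 0,"wz": 0},
    {"dx": 0,"dy": 0,"dz": 0,"wx": 0,"wy": 0,"wz": 0}
  ]
}}

```text
time_s: 27.55
ee_pos: [515.0, -331.7, 35.5]
orientation: [-0.702, 0.702, -0.082, 0.082]
force: [0.1, -0.8, 3.1]
grip_width: 8.1
```

```bash
python3 feel.py 3
```

```text
t27.65 yaw -13.35 tau -0.010 sd 0.054 F(tool) [ 0.1 -3.5 -0.2] eye in tool x -79.8 z 344.1 zTCP 35.5 w 8.2
```

Call:
{"name": "move_arm", "arguments": {
  "commands": [
    {"dx": 0,"dy": 0,"dz": 0,"wx": 0,"wy": 0,"wz": 0},
    {"dx": 0,"dy": 0,"dz": 0,"wx": 0,"wy": 0,"wz": 0},
    {"dx": 0,"dy": 0,"dz": 0,"wx": 0,"wy": 0,"wz": 0},
    {"dx": 0,"dy": 0,"dz": 0,"wx": 0,"wy": 0,"wz": 0}
  ],
  "grip": 30
}}

```text
time_s: 28.05
ee_pos: [514.8, -331.5, 35.1]
orientation: [0.702, -0.702, 0.082, -0.082]
force: [-1.1, -1.0, -0.1]
grip_width: 25.6
```

Call:
{"name": "move_arm", "arguments": {
  "commands": [
    {"dx": 0,"dy": 0,"dz": 0,"wx": 0,"wy": 0,"wz": 0},
    {"dx": 0,"dy": 0,"dz": 0,"wx": 0,"wy": 0,"wz": 0},
    {"dx": 0,"dy": 0,"dz": 0,"wx": 0,"wy": 0,"wz": 0},
    {"dx": 0,"dy": 0,"dz": 0,"wx": 0,"wy": 0,"wz": 0},
    {"dx": 0,"dy": -0.2,"dz": 0,"wx": 0,"wy": 0,"wz": 0},
    {"dx": 0,"dy": -0.4,"dz": 0,"wx": 0,"wy": 0,"wz": 0},
    {"dx": 0,"dy": -0.4,"dz": 0,"wx": 0,"wy": 0,"wz": 0},
    {"dx": 0,"dy": -0.4,"dz": 0,"wx": 0,"wy": 0,"wz": 0},
    {"dx": 0,"dy": -0.4,"dz": 0,"wx": 0,"wy": 0,"wz": 0},
    {"dx": 0,"dy": 0,"dz": 0,"wx": 0,"wy": 0,"wz": 0},
    {"dx": 0,"dy": 0,"dz": 0,"wx": 0,"wy": 0,"wz": 0},
    {"dx": 0,"dy": 0,"dz": 0,"wx": 0,"wy": 0,"wz": 0}
  ],
  "grip": 100
}}

```text
time_s: 29.25
ee_pos: [514.6, -331.4, 124.6]
orientation: [0.702, -0.702, 0.083, -0.082]
force: [-0.9, -0.5, -0.3]
grip_width: 85.3
```

```bash
python3 - <<'E'
from bench import r
from h import *
d,s=snap(r,"wrist",15);R=quat(s["orientation"]);print(s["time_s"],s["ee_pos"],s["force"])
for p,z in [((320,82),55),((319,324),55)]: print(onz(d,p,z,s))
d,_=snap(r,"side",15);crop(d,(250,130,400,260),5,"sd_c15.png")
E
```

```text
29.25 [ 514.58089347 -331.36959866  124.63197292] [-0.90550986 -0.51842389 -0.26723302]
[ 424.38301713 -308.78219796   55.        ]
[ 621.10733837 -356.2518087    55.        ]
```

View pics/wrist15.png

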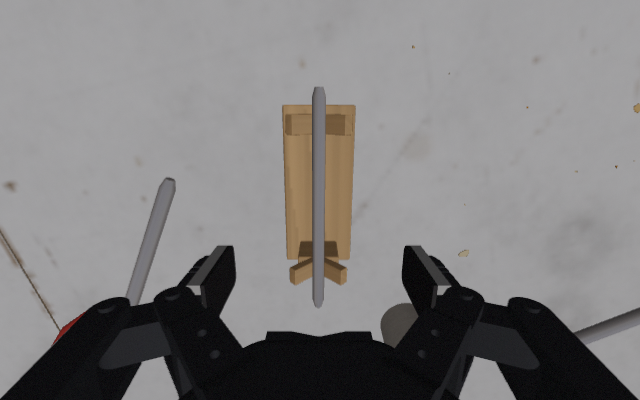

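View pics/sd_c15.png

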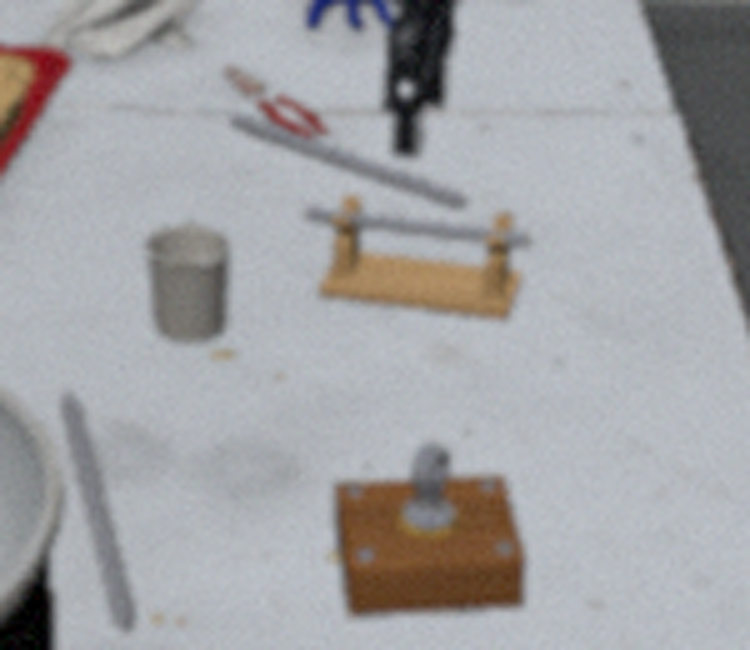

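```bash
python3 -c "
from bench import r
print(r.sign_off())"
```

```text
the job is handed in; nothing more can be done
None
```

The eye bolt is turned down tight, the bar is back in its rest, and I handed the job in at about 29 s of the 72 s allowed. No verdict is reported.

- **Tightening:** I slid the bar through the eye and turned it clockwise. The torque stayed level at about 0.08–0.13 N m, which matches the stated friction. It then rose steadily to about 0.31 N m over the last few degrees, inside the 0.25–0.4 N m range, and I stopped there. By the pictures the eye turned about 20° (0.36 rad).
- **Insert mark:** It measured within about 0.3 mm of its starting place while the eye was under load, which is within measuring error.
- **Drawing the bar out:** I swung the bar back in line with the hole, with the torque reading near zero. It then came out with no noticeable force or torque.
- **Bar in its rest:** The last pictures show it lying in both notches with the gripper open and about 70 mm above it. The cup and pliers stand where they were as far as the pictures show. I did not measure the wick box or the mould again.

Three checks disagreed or were not made:
- **Bar play:** The bar swung about 24° in the hole before it took the eye along, against the 15° stated.
- **Collar height:** I judged it home by feel only. A 0.05 mm gap is too small to see in the pictures.
- **Eye after withdrawal:** I did not measure its angle again once the bar was out.

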